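# Pack the picnic box, shut the lid and hook it

### The arm

A 6-joint arm with a two-finger parallel gripper is mounted at the origin on a cart in front of the work surface, level with it; the furniture and walls round the work are solid. World frame = base frame: x ahead of the robot, y to its left, z up, the work surface at z = 0. Lengths are in m, angles in degrees, forces in N, time in s.
With the tool pointing down it reaches from about 0.25 to 0.725 m from the base axis. Payload 9.7 kg.
Tool frame: the origin (TCP) lies midway between the tips of the shut fingers; the grasp point (between the pads) lies 19 mm behind it; z points along the fingers, y is the line along which they close (so a half turn about z gives the same grasp; the last joint's range is limited). The gripper opens to 85 mm and grips with 20 to 120 N. Pads are 22 mm wide; open, the fingers measure 114 mm over their backs; the gripper's body (76 mm by 85 mm) begins 54 mm behind the grasp point. The pads swing forward as they close: fully open they stand 13 mm farther back than shut.
Start: joints at [-64.515, 4.979, 10.078, 95.1, 0, 90], TCP at [0.237, -0.496, 0.2] pointing down, gripper open.
Joint ranges: [-179.16, 179.16], [-48.56, 103.87], [-65.8, 70.77], [-126.05, 130.52], [-82.76, 87.17], [-180, 180]. Speed limits (degrees/s): [127.2, 127.2, 147.25, 180, 180, 180].

### API

Orientations are given as [roll, pitch, yaw] about the fixed x, y, z axes, in that order (R = Rz(yaw) Ry(pitch) Rx(roll)).
In Python, from workcell import bot gives the robot as it stands.
- The arm moves only by the shell command python3 -m crank 'ROWS' [FORCE]. ROWS is JSON, a list of rows, each an object with "gripper": the finger opening in mm, from 0 to 85.4; "travel": the shift along the tool's x, y, z in mm, a list of three; "twist": the turn, a rotation vector about the tool's x, y, z in rad, a list of three. In form: [{"gripper": gripper, "travel": [tx, ty, tz], "twist": [rx, ry, rz]}, ...]. A call has 1 to 12 rows; each row shifts and turns the commanded pose from where the row before left it, along the tool's axes as they then stand; what a row does not reach is not made up. A row lasts 1/8 s, in which the tool goes at most 62.5 mm and 10.7 degrees, less where a joint would pass 70% of its speed; a pose out of reach is approached as far as the arm can. A call is refused whole if a number of a shift passes 62.5 or a number of a turn 0.188, either way. A call with a gripper value outside its range is refused whole. The fingers move at their own pace and stop on an object; FORCE is the grip in N (left out, the last holds). Time passes only in rows, so rows that do not move let the fingers close. It gives the time, the measured TCP pose, the force, the opening and the grip force at its end, in the units of the state.
- bot.get_obs(): the state, without advancing time (a new reading comes with each control period).
- bot.camera(name): name is "scene" or "top" or "wrist"; returns the picture (400x640x3 uint8, red, green, blue); there is no depth.
- bot.calibration(name): a dict with "vfov" (degrees; the focal length in pixels is half the picture's height over the tangent of half this angle, whatever the lens; pixels are square), "cx", "cy" (the principal point, pixels), "camera_from_world" (4x4, takes a point from world to camera coordinates). Camera axes: x right, y down, z forward; pixel columns grow to the right and rows downward; lengths in m; the calibration is good to about 2 mm. A picture is of the moment at which its call begins: read the wrist's pose just before it. calibration takes no time and is no camera call; for the wrist camera it gives the pose at the moment of the call.
- bot.job_done(): hands the job in; it is judged then, once.
The state is a dict: "time": time; "q": joint angles; "qd": joint speeds; "joint_efforts": joint torques, N m; "ee_pos": TCP position; "tcp_rot": TCP orientation; "wrist_force": force on the tool from outside, world axes, zero at the start; "torque": the same for the moment, N m; "opening": finger opening in m; "grasp_force": force on a finger pad.
Only numpy, scipy, OpenCV 4.12 (cv2) and the standard library are available. Lean on these libraries where they do the work, as an engineer would, in place of code of your own. Each camera call takes 0.05 s, during which the arm holds its last target. There are 200 camera calls.

### The job

Pack the picnic box: put every egg cup, cork and matchbox that is out on the worktop into the wooden box, the egg cups upright. Then lower the lid gently until it is fully shut, and after that swing the hook on the front of the box home into its catch. Leave the salt shaker, pepper mill and tumbler where they are.

Things in the scene. Friction and masses are not known exactly. Their poses are not given: they have to be found in the camera images.
- picnic_box: Open wooden box fixed to the worktop, outside 150 (its x) x 290 (its y) x 80 mm high, walls and floor 6 mm, so inside 138 x 278 mm and 74 mm deep. Origin: centre of its underside. Its -x side is the front, with the hook; the lid is hinged on its +x rim. It stands roughly with its front towards the robot's left (world +y)
- lid (a joint): Angle of the lid, rad: 0 = shut flat on the rim, pi/2 = standing upright, at most 1.9. The lid is a wooden board 150 x 290 x 9 mm (250 g) with a stiff friction hinge: it stays at any angle where it is left and takes some 1 to 3 N at its free edge to push it either way
- lid_hinge_line (a point): Middle of the lid's hinge line: at the top of the box's +x wall (box frame 75, 0, 80 mm), hinge axis along the box's y
- lid_edge (a point): Middle of the lid's free edge (mid-thickness), 150 mm from the hinge line; it moves with the lid. A steel catch, a fork 22 mm wide that sticks out 19 mm, is on this edge 5 mm beside it
- hook (a joint): Angle of the hook on the front of the box, rad: 0 = home, lying along the front of the box inside the catch of the shut lid; grows to 1.5 as it swings level away from the box (counter-clockwise seen from above). Light friction holds it where it is left, some 0.6 N at the peg. It blocks the catch: shut the lid first
- hook_pivot (a point): Upright pivot of the hook, at box frame (-86, -50, 86) mm. The hook is a flat steel arm, 8 mm wide and 5 mm thick, at this height; at joint value 0 it points along the box's +y
- hook_peg (a point): Thumb peg standing up from the hook's arm 70 mm from the pivot: 12 mm across with a head 16 mm across, its top 29 mm above the arm's middle. This point is on its axis 15 mm above the arm's middle; it moves with the hook and stands 101 mm above the worktop
- egg_cup_a_mid (a point): Cream stoneware egg cup, 47 mm across at the rim, 48 mm high, foot 36 mm across, waist narrower, 60 g; this point is on its axis half-way up (24 mm above its foot); z points out of its mouth. May be absent
- egg_cup_b_mid (a point): Terracotta-coloured egg cup, 47 mm across at the rim, 48 mm high, foot 36 mm across, waist narrower, 60 g; this point is on its axis half-way up (24 mm above its foot); z points out of its mouth. May be absent
- cork_a_mid (a point): Cylindrical cork, 24 mm across and 40 mm high, standing on end; this point is its centre, z along its axis. May be absent
- cork_b_mid (a point): Cylindrical cork, 24 mm across and 37 mm high, standing on end; this point is its centre, z along its axis. May be absent
- matchbox_mid (a point): Shut matchbox lying flat, 36 (its x) x 54 (its y) x 15 mm; this point is its centre. May be absent
- salt_shaker_mid (a point): Salt shaker, 44 mm across and 90 mm high, among the things to be packed but not to be packed; this point is half-way up. Leave alone
- pepper_mill_mid (a point): Dark wooden pepper mill, 58 mm across, 150 mm high; this point is half-way up. Leave alone
- tumbler_mid (a point): Glass tumbler, 81 mm across, 92 mm high; this point is half-way up. Leave alone
Mind the look-alikes: they are no part of the job. What is shaped like the part that bears egg_cup_a_mid but green or pink is not meant.

How it is judged:
By the outcome, as a careful person would: the job done as asked, in the order asked, and still so for the second after the job is handed in, with the robot touching nothing.
Of egg_cup_a, egg_cup_b, cork_a, cork_b, matchbox only 4 to 5 are there at a start; the rules pass over those that are not, and their reading is None.
At some moment in a run one of egg_cup_a, egg_cup_b, matchbox may be knocked a few centimetres aside while the robot is not near it.
Once in a run the grip may slacken for a moment while it holds something.
It also fails if it takes over 210 s, if anything falls off the work surface, if the arm or the gripper's body presses on something with over 40 N, if the wrist force passes 120 N, or if a joint passes its speed limit or range.

## Working session

There is one attempt and no reset: what is moved stays moved. The work goes in short steps, Python scripts to look and compute and a shell command to move; the robot and the scene stay as the last step left them, time stands still between calls to the robot, and variables do not carry over. Pictures are saved under pics/ and viewed, at most 14 in all, crops included, and the job is handed in when it is done.

```bash
ls; mkdir -p pics; cat > h.py <<'E'
from workcell import bot
import numpy as np, cv2
def snap(n,f):
    c=bot.calibration(n); im=bot.camera(n); cv2.imwrite('pics/'+f+'.png',im[:,:,::-1]); np.save('pics/'+f+'.npy',im)
    return im,c
def ray(c,u,v):
    f=200/np.tan(np.radians(c['vfov'])/2); M=np.array(c['camera_from_world'])
    R=M[:3,:3];o=-R.T@M[:3,3]; d=R.T@np.array([(u-c['cx'])/f,(v-c['cy'])/f,1]); return o,d
def onz(c,u,v,z):
    o,d=ray(c,u,v); return o+d*(z-o[2])/d[2]
def proj(c,p):
    f=200/np.tan(np.radians(c['vfov'])/2); M=np.array(c['camera_from_world']); q=M[:3,:3]@np.array(p)+M[:3,3]
    return np.array([c['cx']+f*q[0]/q[2],c['cy']+f*q[1]/q[2]])
E
python3 - <<'E'
from h import *
for n in('top','scene'):
    im,c=snap(n,n+'0'); print(n,{k:np.round(v,3).tolist() for k,v in c.items()})
print(bot.get_obs())
E
```

```text
pics
top {'vfov': 55.589, 'cx': 319.811, 'cy': 199.579, 'camera_from_world': [[-0.006, -1.0, -0.005, 0.025], [-0.984, 0.006, -0.178, 0.587], [0.178, 0.003, -0.984, 0.997], [0.0, 0.0, 0.0, 1.0]]}
scene {'vfov': 52.342, 'cx': 324.551, 'cy': 204.543, 'camera_from_world': [[-0.766, -0.642, 0.015, 0.45], [-0.51, 0.594, -0.622, 0.346], [0.391, -0.484, -0.783, 0.729], [0.0, 0.0, 0.0, 1.0]]}
{'time': 0.1, 'q': array([-6.45161065e+01,  5.00714477e+00,  1.00405441e+01,  9.50999430e+01,
       -1.02204819e-03,  9.00003126e+01]), 'qd': array([-0.05620984, -0.07313452,  0.14332395,  0.00130053,  0.08211507,
       -0.00115107]), 'joint_efforts': array([ 3.75894879e-04, -5.21560156e+01,  4.65652514e+01,  1.60795252e-02,
        6.96487996e-05, -4.28992973e-05]), 'ee_pos': array([ 0.23653472, -0.49627744,  0.19947559]), 'tcp_rot': array([-1.79933456e+02,  1.02241058e-03,  2.54835820e+01]), 'wrist_force': array([ 0.40600119, -0.6872154 , -0.20489986]), 'torque': array([-0.01078928, -0.0122228 ,  0.0143864 ]), 'grasp_force': 0.0, 'opening': 0.08549976949310029}
```

View pics/top0.png

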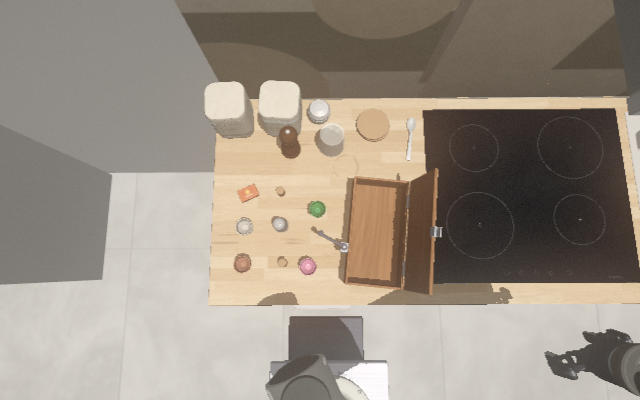

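View pics/scene0.png

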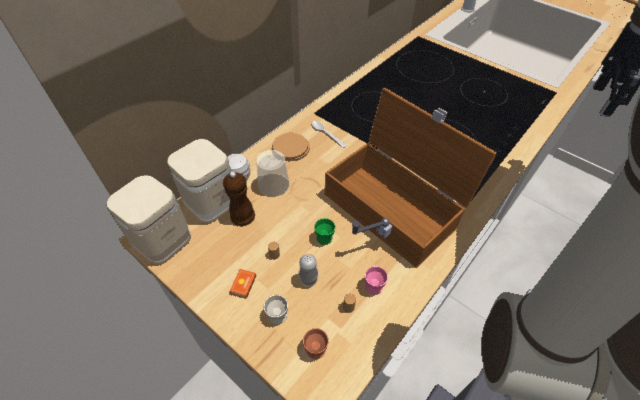

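Top view: matchbox (248,193), corks (281,191) and (282,262), cream cup (244,227), terracotta cup (242,263), salt shaker (279,224), decoys pink (307,266) and green (317,209). The box is at about (377,232), with the lid standing open at (420,232) and the hook swung out from (344,247) to (315,231). I'll enlarge that area for the box corners and compute positions.

```bash
python3 - <<'E'
from h import *
im=np.load('pics/top0.npy'); cv2.imwrite('pics/crop.png',cv2.resize(im[160:300,225:450,::-1],None,fx=3.5,fy=3.5,interpolation=cv2.INTER_CUBIC))
c=bot.calibration('top')
wood=np.median(im[230:300,215:235].reshape(-1,3),0); print(wood)
for n,u,v,z in [('match',248,193,.015),('corkA',281,191,.04),('cream',244,227,.048),('salt',279,224,.09),('terra',242,263,.048),('corkB',282,262,.04),('pink',307,266,.048),('green',317,209,.048)]:
    print(n,onz(c,u,v,z).round(3))
E
```

```text
[230. 206. 172.]
match [0.614 0.228 0.015]
corkA [0.614 0.13  0.04 ]
cream [0.513 0.23  0.048]
salt [0.515 0.129 0.09 ]
terra [0.415 0.232 0.048]
corkB [0.417 0.125 0.04 ]
pink [0.406 0.057 0.048]
green [0.561 0.029 0.048]
```

View pics/crop.png

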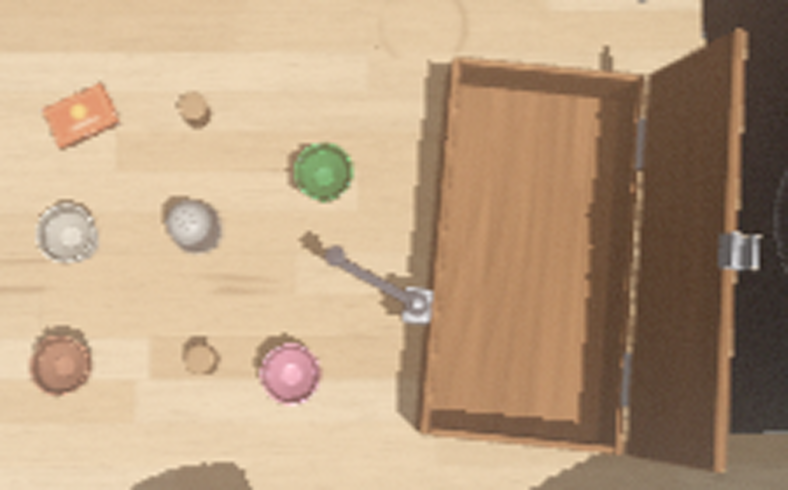

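The crop shows the box rim corners at about (453,58), (643,75), (421,432) and (620,453), the pivot at (419,303) and the peg at (335,255). The catch on the lid edge is at (740,250).

```bash
python3 - <<'E'
from h import *
c=bot.calibration('top')
P=lambda a,b,z: onz(c,225+(a+.5)/3.5-.5,160+(b+.5)/3.5-.5,z)
k=[P(453,58,.08),P(643,75,.08),P(421,432,.08),P(620,453,.08)]
for p in k: print(p.round(4))
ctr=np.mean(k,0); ey=(k[0]-k[2]+k[1]-k[3])[:2]; ex=(k[1]-k[0]+k[3]-k[2])[:2]
print('ctr',ctr,'L',np.linalg.norm(ey)/2,np.linalg.norm(ex)/2,'yaw of y',np.degrees(np.arctan2(ey[1],ey[0])),'yaw x',np.degrees(np.arctan2(ex[1],ex[0])))
for n,a,b,z in [('pivot',419,303,.09),('peg',335,255,.115),('match',81,116,.015),('corkA',194,107,.04),('cream',67,231,.048),('terra',61,362,.048),('corkB',201,356,.04),('pink',289,372,.048),('green',323,171,.048),('salt',192,223,.09),('lidfar',740,31,.225),('lidnear',720,470,.225),('catch',740,250,.225)]:
    print(n,P(a,b,z).round(3))
m=[P(a,b,.015) for a,b in ((42,117),(103,84),(119,117),(61,148))]
e=m[1]-m[0]; print('match long dir',np.degrees(np.arctan2(e[1],e[0])),np.linalg.norm(e))
E
```

```text
[ 0.6459 -0.0725  0.08  ]
[ 0.6313 -0.2194  0.08  ]
[ 0.3618 -0.0426  0.08  ]
[ 0.3458 -0.189   0.08  ]
ctr [ 0.49619282 -0.13087625  0.08      ] L 0.28640254377315433 0.14747106736074259 yaw of y -6.042215811893576 yaw x -95.93486249459163
pivot [ 0.456 -0.042  0.09 ]
peg [0.49  0.02  0.115]
match [0.615 0.229 0.015]
corkA [0.617 0.133 0.04 ]
cream [0.516 0.231 0.048]
terra [0.415 0.232 0.048]
corkB [0.419 0.125 0.04 ]
pink [0.406 0.056 0.048]
green [0.563 0.029 0.048]
salt [0.517 0.128 0.09 ]
lidfar [ 0.628 -0.251  0.225]
lidnear [ 0.343 -0.222  0.225]
catch [ 0.481 -0.243  0.225]
match long dir -60.985973965501806 0.05661932606889923
```

```bash
cat >> h.py <<'E'
def to(x,y,z,yaw=None):
    o=bot.get_obs(); from scipy.spatial.transform import Rotation as R
    r=R.from_euler('xyz',o['tcp_rot'],degrees=True); d=r.inv().apply(np.array([x,y,z])-o['ee_pos'])*1000
    s='t=%.1f '%o['time']+'tool mm '+str(d.round(1))
    if yaw is not None: s+=' rz %.3f (after; travel assumes current axes)'%(-np.radians((yaw-o['tcp_rot'][2]+180)%360-180))
    print(s, 'pos',o['ee_pos'].round(4),'rot',o['tcp_rot'].round(1),'op',round(o['opening'],4),'gf',round(o['grasp_force'],1))
B=np.array([.4962,-.1309]); A=np.radians(-96.)
def box(x,y): return B+np.array([x*np.cos(A)-y*np.sin(A),x*np.sin(A)+y*np.cos(A)])
E
python3 -m crank '[{"gripper":75,"travel":[0,0,-25],"twist":[0,0,-0.17]},{"gripper":75,"travel":[0,0,-25],"twist":[0,0,-0.17]},{"gripper":75,"travel":[0,0,-25],"twist":[0,0,-0.17]},{"gripper":75,"travel":[0,0,-25],"twist":[0,0,-0.17]},{"gripper":75,"travel":[0,0,-25],"twist":[0,0,-0.17]},{"gripper":75,"travel":[0,0,-25],"twist":[0,0,-0.171]},{"gripper":75,"travel":[50,7,0],"twist":[0,0,0]},{"gripper":75,"travel":[50,7,0],"twist":[0,0,0]},{"gripper":75,"travel":[50,7,0],"twist":[0,0,0]},{"gripper":75,"travel":[50,7,0],"twist":[0,0,0]},{"gripper":75,"travel":[50,7,0],"twist":[0,0,0]},{"gripper":75,"travel":[50,7,0],"twist":[0,0,0]}]'
python3 -m crank '[{"gripper":75,"travel":[50,7,0],"twist":[0,0,0]},{"gripper":75,"travel":[50,7,0],"twist":[0,0,0]},{"gripper":75,"travel":[50,7,0],"twist":[0,0,0]},{"gripper":75,"travel":[50,7,0],"twist":[0,0,0]},{"gripper":75,"travel":[50,7,30],"twist":[0,0,0]},{"gripper":75,"travel":[50,7,40],"twist":[0,0,0]},{"gripper":75,"travel":[50,5,40],"twist":[0,0,0]},{"gripper":75,"travel":[50,5,30],"twist":[0,0,0]},{"gripper":75,"travel":[35,0,10],"twist":[0,0,0]},{"gripper":75,"travel":[0,0,0],"twist":[0,0,0]},{"gripper":75,"travel":[0,0,0],"twist":[0,0,0]}]'
python3 - <<'E'
from h import *
to(.415,.232,.1,84)
im,c=snap('wrist','w1'); print({k:np.round(v,3).tolist() for k,v in c.items()}); print(proj(c,[.415,.232,.048]))
E
```

```text
time: 1.6
ee_pos: [0.3098, -0.201, 0.3499]
tcp_rot: [-180.0, -0.0, 84.0]
wrist_force: [1.1, 0.2, 0.9]
opening: 0.075
grasp_force: 0.0
time: 2.98
ee_pos: [0.4064, 0.2215, 0.2024]
tcp_rot: [-180.0, 0.0, 84.0]
wrist_force: [-0.4, -0.4, -0.1]
opening: 0.075
grasp_force: 0.0
t=3.0 tool mm [ 11.3   7.5 102.4] rz 0.000 (after; travel assumes current axes) pos [0.4064 0.2215 0.2024] rot [-180.    0.   84.] op 0.075 gf 0.0
{'vfov': 70.435, 'cx': 314.823, 'cy': 200.324, 'camera_from_world': [[0.994, -0.105, -0.002, -0.38], [-0.099, -0.941, 0.324, 0.204], [-0.036, -0.322, -0.946, 0.469], [0.0, 0.0, 0.0, 1.0]]}
[322.21832477 166.43678232]
```

View pics/w1.png

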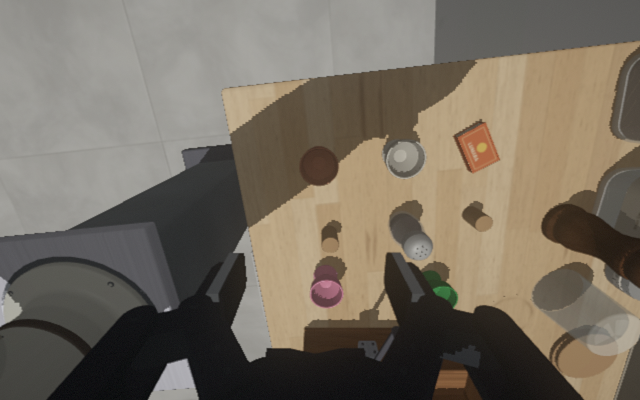

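Wrist view: terracotta cup centred at (319,165), predicted (322,166). Cream cup at (405,158), matchbox (478,147), corks with tops at about (331,246) and (485,223). I'll refine the positions with this second view.

```bash
python3 - <<'E'
from h import *
c=bot.calibration('wrist')
for n,u,v,z in [('terra',319,165,.048),('cream',405,156,.048),('match',478,147,.015),('corkA',485,223,.04),('corkB',331,245,.04)]: print(n,onz(c,u,v,z).round(4))
for n,a,y in [('c1',-28,75),('c2',-28,-75),('k1',25,75),('k2',25,-75),('m',0,0)]: print(n,box(a/1e3,y/1e3).round(4))
to(.414,.233,.02)
E
```

```text
terra [0.4117 0.2338 0.048 ]
cream [0.5124 0.2338 0.048 ]
match [0.6143 0.2287 0.015 ]
corkA [0.6172 0.1339 0.04  ]
corkB [0.4166 0.1232 0.04  ]
c1 [ 0.5737 -0.1109]
c2 [ 0.4245 -0.0952]
k1 [ 0.5682 -0.1636]
k2 [ 0.419  -0.1479]
m [ 0.4962 -0.1309]
t=3.0 tool mm [ 12.4   6.1 182.8] pos [0.4066 0.2213 0.2028] rot [180.  -0.  84.] op 0.075 gf 0.0
```

```bash

python3 -m crank '[{"gripper":75,"travel":[12,6,30],"twist":[0,0,0]},{"gripper":75,"travel":[0,0,45],"twist":[0,0,0]},{"gripper":75,"travel":[0,0,45],"twist":[0,0,0]},{"gripper":75,"travel":[0,0,40],"twist":[0,0,0]},{"gripper":75,"travel":[0,0,27],"twist":[0,0,0]},{"gripper":75,"travel":[0,0,0],"twist":[0,0,0]},{"gripper":35,"travel":[0,0,0],"twist":[0,0,0]},{"gripper":35,"travel":[0,0,0],"twist":[0,0,0]},{"gripper":35,"travel":[0,0,0],"twist":[0,0,0]},{"gripper":35,"travel":[0,0,0],"twist":[0,0,0]}]' 30
python3 -m crank '[{"gripper":35,"travel":[0,0,-20],"twist":[0,0,0]},{"gripper":35,"travel":[0,0,-40],"twist":[0,0,0]},{"gripper":35,"travel":[0,0,-50],"twist":[0,0,0]},{"gripper":35,"travel":[0,0,-50],"twist":[0,0,0]},{"gripper":35,"travel":[0,0,-20],"twist":[0,0,0]},{"gripper":35,"travel":[0,0,0],"twist":[0,0,0]}]' 
python3 - <<'E'
from h import *
to(.4245,-.0952,.2,84)
snap('scene','s1')
E
```

```text
time: 4.28
ee_pos: [0.414, 0.2333, 0.0158]
tcp_rot: [180.0, -0.0, 84.0]
wrist_force: [-0.3, 0.2, 0.5]
opening: 0.0347
grasp_force: 0.3
time: 5.03
ee_pos: [0.4144, 0.2336, 0.1967]
tcp_rot: [179.9, -0.1, 84.0]
wrist_force: [0.7, -0.8, 0.2]
opening: 0.035
grasp_force: 0.0
t=5.0 tool mm [-325.9   44.5   -3.7] rz -0.000 (after; travel assumes current axes) pos [0.4144 0.2336 0.1967] rot [ 1.799e+02 -1.000e-01  8.400e+01] op 0.035 gf 0.0
```

View pics/s1.png

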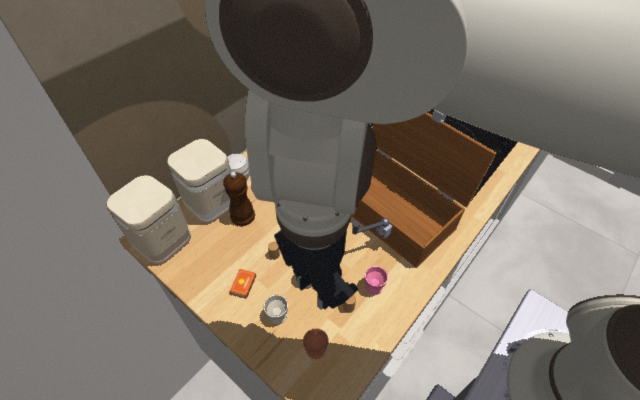

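The gripper reached the commanded 35 mm without gripping, and the terracotta cup still stands at (315,343). The waist is evidently narrower than 35 mm. I'll check with the wrist camera.

```bash
python3 - <<'E'
from h import *
im,c=snap('wrist','w2'); im2,_=snap('top','t2')
h=cv2.cvtColor(im2,cv2.COLOR_RGB2HSV)
cv2.imwrite('pics/w2c.png',np.hstack([im[60:400,150:550,::-1],cv2.resize(im2[160:300,225:375,::-1],(364,340))]))
E
```

```text
(no output)
```

View pics/w2c.png

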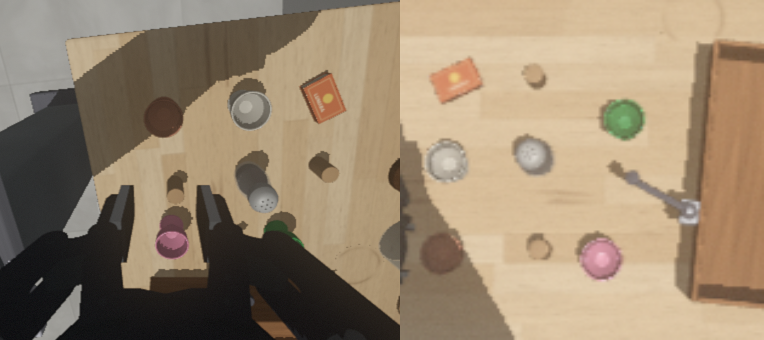

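```bash
python3 - <<'E'
from h import *
c=bot.calibration('wrist'); M=np.array(c['camera_from_world']); print('cam',(-M[:3,:3].T@M[:3,3]).round(3))
p=bot.get_obs()['ee_pos'];print(p, proj(c,p), proj(c,[p[0],p[1],.048]), onz(c,313,177,.048))
s=bot.calibration('scene'); print(proj(s,[.413,.233,.048]),proj(s,[.413,.233,.024]),proj(s,p))
E
```

```text
cam [0.422 0.314 0.368]
[0.41337052 0.23294537 0.19394071] [316.23975999 231.1261989 ] [316.05417955 177.47549401] [0.40989913 0.23388215 0.048     ]
[316.13543658 338.82740732] [316.15476233 343.50697995] [315.83338984 304.14516678]
```

```bash
python3 - <<'E'
from h import *
def cr(f,x,y,w=30):
    im=np.load('pics/'+f+'.npy')[y-w:y+w,x-w:x+w,::-1]; return np.clip(cv2.resize(im,(260,260),interpolation=cv2.INTER_CUBIC).astype(float)*1.8,0,255)
cv2.imwrite('pics/cc.png',np.hstack([cr('scene0',316,344),cr('s1',316,344),cr('w2',313,177)]))
E
```

```text
[ WARN:0@0.028] global loadsave.cpp:1063 imwrite_ Unsupported depth image for selected encoder is fallbacked to CV_8U.
```

View pics/cc.png

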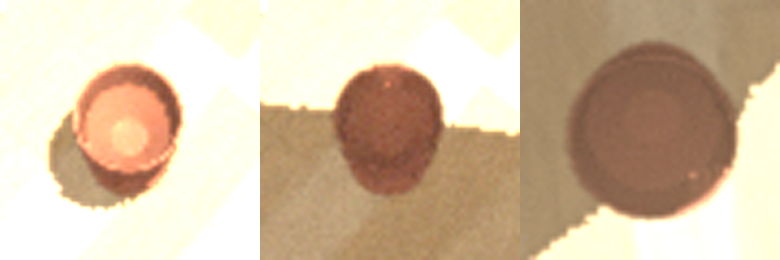

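The cup is upright in its place at (315,343). Retry: close tighter and check before lifting.

```bash

python3 -m crank '[{"gripper":75,"travel":[0,-1,0],"twist":[0,0,0]},{"gripper":75,"travel":[0,0,45],"twist":[0,0,0]},{"gripper":75,"travel":[0,0,45],"twist":[0,0,0]},{"gripper":75,"travel":[0,0,50],"twist":[0,0,0]},{"gripper":75,"travel":[0,0,40],"twist":[0,0,0]},{"gripper":75,"travel":[0,0,0],"twist":[0,0,0]},{"gripper":10,"travel":[0,0,0],"twist":[0,0,0]},{"gripper":10,"travel":[0,0,0],"twist":[0,0,0]},{"gripper":10,"travel":[0,0,0],"twist":[0,0,0]},{"gripper":10,"travel":[0,0,0],"twist":[0,0,0]},{"gripper":10,"travel":[0,0,0],"twist":[0,0,0]},{"gripper":10,"travel":[0,0,0],"twist":[0,0,0]}]' 35
python3 -m crank '[{"gripper":10,"travel":[0,0,-10],"twist":[0,0,0]},{"gripper":10,"travel":[0,0,-15],"twist":[0,0,0]},{"gripper":10,"travel":[0,0,-15],"twist":[0,0,0]},{"gripper":10,"travel":[0,0,-10],"twist":[0,0,0]},{"gripper":10,"travel":[0,0,0],"twist":[0,0,0]}]'
```

```text
time: 6.68
ee_pos: [0.4128, 0.2333, 0.0154]
tcp_rot: [180.0, -0.0, 84.0]
wrist_force: [0.0, 0.7, -0.1]
opening: 0.01
grasp_force: 0.0
time: 7.3
ee_pos: [0.4133, 0.2336, 0.0664]
tcp_rot: [179.9, -0.1, 84.0]
wrist_force: [-0.5, 0.1, 0.1]
opening: 0.0102
grasp_force: 0.0
```

```bash
python3 - <<'E'
from h import *
im,c=snap('wrist','w3'); im2,_=snap('scene','s3')
cv2.imwrite('pics/w3c.png',np.hstack([im[60:400,150:550,::-1],cv2.resize(im2[220:390,220:400,::-1],(360,340))]))
E
```

```text
(no output)
```

View pics/w3c.png

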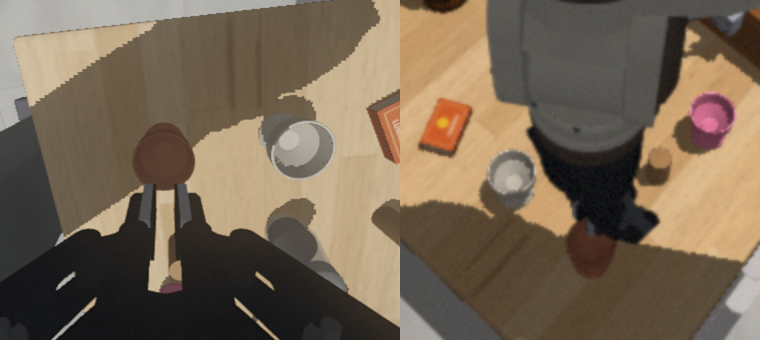

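Both fingers closed above the cup: it stands at (313,215) and the visible tips are at (313,245). The tips seem about 30 mm higher than the TCP reading says. I'll feel my way down with the fingers open.

```bash

python3 -m crank '[{"gripper":75,"travel":[0,0,0],"twist":[0,0,0]},{"gripper":75,"travel":[0,0,0],"twist":[0,0,0]},{"gripper":75,"travel":[0,0,0],"twist":[0,0,0]},{"gripper":75,"travel":[0,0,0],"twist":[0,0,0]},{"gripper":75,"travel":[0,0,30],"twist":[0,0,0]},{"gripper":75,"travel":[0,0,20],"twist":[0,0,0]},{"gripper":75,"travel":[0,0,10],"twist":[0,0,0]},{"gripper":75,"travel":[0,0,0],"twist":[0,0,0]},{"gripper":75,"travel":[0,0,0],"twist":[0,0,0]}]' 35
python3 -m crank '[{"gripper":75,"travel":[0,0,3],"twist":[0,0,0]},{"gripper":75,"travel":[0,0,3],"twist":[0,0,0]},{"gripper":75,"travel":[0,0,0],"twist":[0,0,0]}]'
python3 - <<'E'
from h import *
im,c=snap('wrist','w4'); im2,_=snap('scene','s4'); print(bot.get_obs()['q'].round(2))
cv2.imwrite('pics/w4c.png',np.hstack([im[60:400,150:550,::-1],cv2.resize(im2[220:390,220:400,::-1],(360,340))]))
E
```

```text
time: 8.52
ee_pos: [0.4132, 0.2335, 0.0062]
tcp_rot: [179.9, -0.0, 84.0]
wrist_force: [-0.9, 0.3, 0.2]
opening: 0.075
grasp_force: 0.0
time: 8.9
ee_pos: [0.4126, 0.2332, -0.0009]
tcp_rot: [-180.0, 0.0, 84.0]
wrist_force: [-0.2, 0.1, 0.1]
opening: 0.0752
grasp_force: 0.0
[ 29.47  -4.39 -21.6   72.79   0.   125.48]
```

View pics/w4c.png

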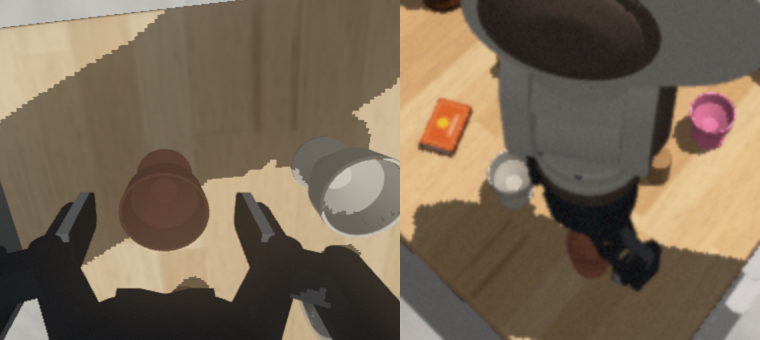

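The cup sits between the open fingers but below the tips: rim centre (314,272), tip gap 141 px, which puts the tips about 30 mm above the TCP at this opening. Go 15 mm lower, then close.

```bash

python3 -m crank '[{"gripper":75,"travel":[0,0,4],"twist":[0,0,0]},{"gripper":75,"travel":[0,0,4],"twist":[0,0,0]},{"gripper":75,"travel":[0,0,3],"twist":[0,0,0]},{"gripper":75,"travel":[0,0,0],"twist":[0,0,0]}]'
python3 -m crank '[{"gripper":75,"travel":[0,0,2],"twist":[0,0,0]},{"gripper":75,"travel":[0,0,2],"twist":[0,0,0]},{"gripper":75,"travel":[0,0,0],"twist":[0,0,0]},{"gripper":25,"travel":[0,0,0],"twist":[0,0,0]},{"gripper":25,"travel":[0,0,0],"twist":[0,0,0]},{"gripper":25,"travel":[0,0,0],"twist":[0,0,0]},{"gripper":25,"travel":[0,0,0],"twist":[0,0,0]}]'

```

```text
time: 9.5
ee_pos: [0.4125, 0.2331, -0.012]
tcp_rot: [-180.0, 0.0, 84.0]
wrist_force: [0.1, 0.4, 0.1]
opening: 0.0751
grasp_force: 0.0
time: 10.38
ee_pos: [0.4129, 0.2334, -0.0153]
tcp_rot: [180.0, -0.0, 84.0]
wrist_force: [-1.2, -0.7, 4.5]
opening: 0.044
grasp_force: 35.5
```

```bash

python3 -m crank '[{"gripper":25,"travel":[0,0,-15],"twist":[0,0,0]},{"gripper":25,"travel":[0,0,-35],"twist":[0,0,0]},{"gripper":25,"travel":[0,0,-45],"twist":[0,0,0]},{"gripper":25,"travel":[0,0,-45],"twist":[0,0,0]},{"gripper":25,"travel":[0,0,-25],"twist":[0,0,0]},{"gripper":25,"travel":[0,0,0],"twist":[0,0,0]}]'
python3 -m crank '[{"gripper":25,"travel":[-20,3,0],"twist":[0,0,0]},{"gripper":25,"travel":[-40,6,0],"twist":[0,0,0]},{"gripper":25,"travel":[-50,7,0],"twist":[0,0,0]},{"gripper":25,"travel":[-50,7,0],"twist":[0,0,0]},{"gripper":25,"travel":[-50,7,0],"twist":[0,0,0]},{"gripper":25,"travel":[-50,7,0],"twist":[0,0,0]},{"gripper":25,"travel":[-40,5,0],"twist":[0,0,0]},{"gripper":25,"travel":[-25,3,0],"twist":[0,0,0]},{"gripper":25,"travel":[0,0,0],"twist":[0,0,0]},{"gripper":25,"travel":[0,0,0],"twist":[0,0,0]}]'
python3 - <<'E'
from h import *
to(.4245,-.0952,-.008,84)
im,c=snap('wrist','w5')
M=c['camera_from_world']
for x,y in((69,139),(69,-139),(-69,139),(-69,-139)): pass
print(proj(c,[*box(-.075,-.145),.08]),proj(c,[*box(-.075,.145),.08]),proj(c,[*box(.075,-.145),.08]))
E
```

```text
time: 11.12
ee_pos: [0.4137, 0.2337, 0.1518]
tcp_rot: [179.8, -0.1, 84.0]
wrist_force: [-0.1, 0.1, -1.4]
opening: 0.0442
grasp_force: 35.9
time: 12.38
ee_pos: [0.4231, -0.0942, 0.1487]
tcp_rot: [-179.9, -0.0, 84.0]
wrist_force: [0.5, 0.5, -0.7]
opening: 0.0441
grasp_force: 35.9
t=12.4 tool mm [ -0.9   1.7 156.7] rz -0.000 (after; travel assumes current axes) pos [ 0.4231 -0.0942  0.1487] rot [-179.9   -0.    84. ] op 0.0441 gf 35.9
[235.87570289 147.5271691 ] [576.68642393 147.29036836] [249.22922151 294.89472539]
```

View pics/w5.png

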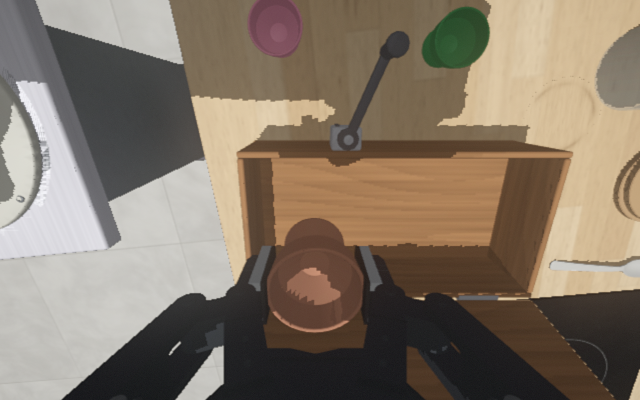

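The cup is held level at (315,290). The box front rim runs from (238,152) to (572,152), about 3 mm from where I predicted. Lower it in.

```bash

python3 -m crank '[{"gripper":25,"travel":[-9,2,30],"twist":[0,0,0]},{"gripper":25,"travel":[0,0,40],"twist":[0,0,0]},{"gripper":25,"travel":[0,0,35],"twist":[0,0,0]},{"gripper":25,"travel":[0,0,25],"twist":[0,0,0]},{"gripper":25,"travel":[0,0,12],"twist":[0,0,0]},{"gripper":25,"travel":[0,0,7],"twist":[0,0,0]},{"gripper":25,"travel":[0,0,5],"twist":[0,0,0]},{"gripper":25,"travel":[0,0,2],"twist":[0,0,0]},{"gripper":25,"travel":[0,0,0],"twist":[0,0,0]},{"gripper":25,"travel":[0,0,0],"twist":[0,0,0]}]'

```

```text
time: 13.68
ee_pos: [0.4247, -0.1039, -0.0063]
tcp_rot: [180.0, 0.0, 84.0]
wrist_force: [0.5, 0.1, -1.2]
opening: 0.0443
grasp_force: 35.9
```

```bash

python3 -m crank '[{"gripper":25,"travel":[0,0,3],"twist":[0,0,0]},{"gripper":25,"travel":[0,0,0],"twist":[0,0,0]},{"gripper":56,"travel":[0,0,0],"twist":[0,0,0]},{"gripper":60,"travel":[0,0,0],"twist":[0,0,0]},{"gripper":60,"travel":[0,0,0],"twist":[0,0,0]},{"gripper":60,"travel":[0,0,-20],"twist":[0,0,0]},{"gripper":60,"travel":[0,0,-40],"twist":[0,0,0]},{"gripper":60,"travel":[0,0,-40],"twist":[0,0,0]},{"gripper":60,"travel":[0,0,-40],"twist":[0,0,0]},{"gripper":70,"travel":[0,0,-20],"twist":[0,0,0]}]'
python3 -m crank '[{"gripper":75,"travel":[30,5,0],"twist":[0,0,0]},{"gripper":75,"travel":[50,8,0],"twist":[0,0,0]},{"gripper":75,"travel":[50,8,0],"twist":[0,0,0]},{"gripper":75,"travel":[50,8,0],"twist":[0,0,0]},{"gripper":75,"travel":[50,8,0],"twist":[0,0,0]},{"gripper":75,"travel":[50,8,0],"twist":[0,0,0]},{"gripper":75,"travel":[45,6,0],"twist":[0,0,0]},{"gripper":75,"travel":[20,2,0],"twist":[0,0,0]},{"gripper":75,"travel":[0,0,0],"twist":[0,0,0]},{"gripper":75,"travel":[0,0,0],"twist":[0,0,0]}]'
python3 - <<'E'
from h import *
to(.514,.233,-.014,84)
im,c=snap('wrist','w6'); t,ct=snap('top','t6'); p=proj(c,[.514,.233,.048]); print(p)
x,y=p.astype(int)
cv2.imwrite('pics/c6.png',np.hstack([im[30:370,130:530,::-1],cv2.resize(t[160:300,225:415,::-1],(380,340))]))
E
```

```text
time: 14.92
ee_pos: [0.4251, -0.104, 0.1526]
tcp_rot: [179.9, 0.0, 84.0]
wrist_force: [-0.4, 0.2, 0.2]
opening: 0.0699
grasp_force: 0.0
time: 16.18
ee_pos: [0.5132, 0.2327, 0.1504]
tcp_rot: [-180.0, 0.0, 84.0]
wrist_force: [0.7, 0.1, -0.4]
opening: 0.0747
grasp_force: 0.0
t=16.2 tool mm [  0.4   0.8 164.4] rz -0.001 (after; travel assumes current axes) pos [0.5132 0.2327 0.1504] rot [-180.    0.   84.] op 0.0747 gf 0.0
[316.66275757 187.81357749]
```

View pics/c6.png

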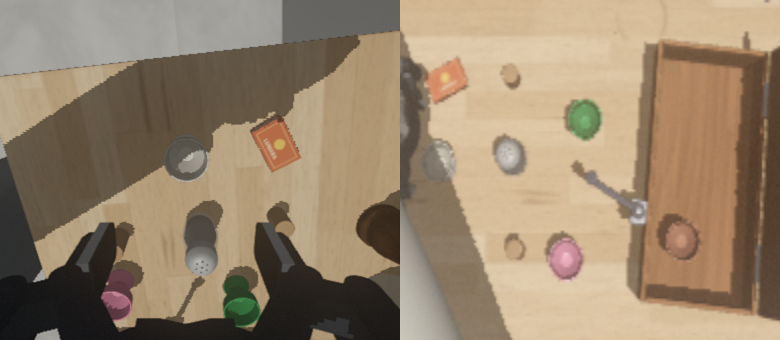

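Terracotta cup is upright in the box. The cream cup is at (317,189) as predicted. Grasp it.

```bash

python3 -m crank '[{"gripper":75,"travel":[0,0,30],"twist":[0,0,0]},{"gripper":75,"travel":[0,0,45],"twist":[0,0,0]},{"gripper":75,"travel":[0,0,45],"twist":[0,0,0]},{"gripper":75,"travel":[0,0,30],"twist":[0,0,0]},{"gripper":75,"travel":[0,0,15],"twist":[0,0,0]},{"gripper":75,"travel":[0,0,0],"twist":[0,0,0]},{"gripper":25,"travel":[0,0,0],"twist":[0,0,0]},{"gripper":25,"travel":[0,0,0],"twist":[0,0,0]},{"gripper":25,"travel":[0,0,0],"twist":[0,0,0]},{"gripper":25,"travel":[0,0,0],"twist":[0,0,0]}]'
python3 -m crank '[{"gripper":25,"travel":[0,0,-15],"twist":[0,0,0]},{"gripper":25,"travel":[0,0,-35],"twist":[0,0,0]},{"gripper":25,"travel":[0,0,-45],"twist":[0,0,0]},{"gripper":25,"travel":[0,0,-45],"twist":[0,0,0]},{"gripper":25,"travel":[0,0,-25],"twist":[0,0,0]},{"gripper":25,"travel":[0,0,0],"twist":[0,0,0]}]'
python3 -m crank '[{"gripper":25,"travel":[-30,8,0],"twist":[0,0,0]},{"gripper":25,"travel":[-45,13,0],"twist":[0,0,0]},{"gripper":25,"travel":[-50,14,0],"twist":[0,0,0]},{"gripper":25,"travel":[-50,14,0],"twist":[0,0,0]},{"gripper":25,"travel":[-50,14,0],"twist":[0,0,0]},{"gripper":25,"travel":[-50,14,0],"twist":[0,0,0]},{"gripper":25,"travel":[-45,12,0],"twist":[0,0,0]},{"gripper":25,"travel":[-24,6,0],"twist":[0,0,0]},{"gripper":25,"travel":[0,0,0],"twist":[0,0,0]},{"gripper":25,"travel":[0,0,0],"twist":[0,0,0]}]'
python3 - <<'E'
from h import *
to(.573,-.119,-.009,84)
snap('wrist','w7')
E
```

```text
time: 17.52
ee_pos: [0.5145, 0.2341, -0.0129]
tcp_rot: [179.9, -0.1, 84.0]
wrist_force: [0.3, -0.2, 6.2]
opening: 0.044
grasp_force: 35.1
time: 18.27
ee_pos: [0.5143, 0.2342, 0.1533]
tcp_rot: [179.8, -0.1, 84.0]
wrist_force: [-0.6, -0.3, -0.6]
opening: 0.0439
grasp_force: 35.9
time: 19.52
ee_pos: [0.5714, -0.1177, 0.1496]
tcp_rot: [-179.9, -0.0, 84.0]
wrist_force: [0.0, -0.0, -1.6]
opening: 0.0437
grasp_force: 35.9
t=19.5 tool mm [ -1.1   2.  158.6] rz -0.000 (after; travel assumes current axes) pos [ 0.5714 -0.1177  0.1496] rot [-179.9   -0.    84. ] op 0.0437 gf 35.9
```

```bash

python3 -m crank '[{"gripper":25,"travel":[-1,2,30],"twist":[0,0,0]},{"gripper":25,"travel":[0,0,40],"twist":[0,0,0]},{"gripper":25,"travel":[0,0,40],"twist":[0,0,0]},{"gripper":25,"travel":[0,0,25],"twist":[0,0,0]},{"gripper":25,"travel":[0,0,12],"twist":[0,0,0]},{"gripper":25,"travel":[0,0,6],"twist":[0,0,0]},{"gripper":25,"travel":[0,0,3],"twist":[0,0,0]},{"gripper":25,"travel":[0,0,0],"twist":[0,0,0]},{"gripper":56,"travel":[0,0,0],"twist":[0,0,0]},{"gripper":60,"travel":[0,0,0],"twist":[0,0,0]},{"gripper":60,"travel":[0,0,0],"twist":[0,0,0]}]'
python3 -m crank '[{"gripper":60,"travel":[0,0,-20],"twist":[0,0,0]},{"gripper":60,"travel":[0,0,-40],"twist":[0,0,0]},{"gripper":60,"travel":[0,0,-40],"twist":[0,0,0]},{"gripper":60,"travel":[0,0,-40],"twist":[0,0,0]},{"gripper":60,"travel":[0,0,-20],"twist":[0,0,0]},{"gripper":60,"travel":[40,-32,0],"twist":[0,0,0]},{"gripper":60,"travel":[45,-36,0],"twist":[0,0,0]},{"gripper":60,"travel":[45,-36,0],"twist":[0,0,0]},{"gripper":60,"travel":[45,-36,0],"twist":[0,0,0]},{"gripper":60,"travel":[35,-28,0],"twist":[0,0,0]},{"gripper":50,"travel":[15,-12,0],"twist":[0,0,0]},{"gripper":50,"travel":[0,0,0],"twist":[0,0,0]}]'
python3 - <<'E'
from h import *
to(.417,.124,-.014,84)
im,c=snap('wrist','w8'); t,ct=snap('top','t8'); print(proj(c,[.417,.124,.04]))
cv2.imwrite('pics/c8.png',np.hstack([im[30:370,130:530,::-1],cv2.resize(t[160:300,225:415,::-1],(380,340))]))
E
```

```text
time: 20.95
ee_pos: [0.5738, -0.1196, -0.0054]
tcp_rot: [180.0, 0.0, 84.0]
wrist_force: [0.1, -0.8, -1.3]
opening: 0.06
grasp_force: 0.0
time: 22.45
ee_pos: [0.4178, 0.1239, 0.1547]
tcp_rot: [180.0, -0.0, 84.1]
wrist_force: [1.2, 0.4, -0.1]
opening: 0.0502
grasp_force: 0.0
t=22.4 tool mm [-1.000e-01 -9.000e-01  1.687e+02] rz 0.002 (after; travel assumes current axes) pos [0.4178 0.1239 0.1547] rot [180.   -0.   84.1] op 0.0502 gf 0.0
[315.05770356 184.99008593]
```

View pics/c8.png

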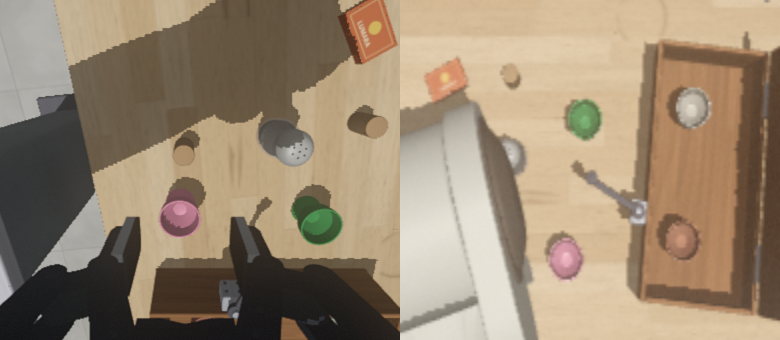

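Both cups are upright in the box, and the near cork is at (314,187) as predicted. Grasp it and carry it over.

```bash

python3 -m crank '[{"gripper":50,"travel":[0,-1,30],"twist":[0,0,0]},{"gripper":50,"travel":[0,0,45],"twist":[0,0,0]},{"gripper":50,"travel":[0,0,45],"twist":[0,0,0]},{"gripper":50,"travel":[0,0,35],"twist":[0,0,0]},{"gripper":50,"travel":[0,0,15],"twist":[0,0,0]},{"gripper":50,"travel":[0,0,0],"twist":[0,0,0]},{"gripper":10,"travel":[0,0,0],"twist":[0,0,0]},{"gripper":10,"travel":[0,0,0],"twist":[0,0,0]},{"gripper":10,"travel":[0,0,0],"twist":[0,0,0]},{"gripper":10,"travel":[0,0,0],"twist":[0,0,0]}]'
python3 -m crank '[{"gripper":10,"travel":[0,0,-15],"twist":[0,0,0]},{"gripper":10,"travel":[0,0,-35],"twist":[0,0,0]},{"gripper":10,"travel":[0,0,-45],"twist":[0,0,0]},{"gripper":10,"travel":[0,0,-45],"twist":[0,0,0]},{"gripper":10,"travel":[0,0,-25],"twist":[0,0,0]},{"gripper":10,"travel":[0,0,0],"twist":[0,0,0]}]'
python3 -m crank '[{"gripper":10,"travel":[-24,3,0],"twist":[0,0,0]},{"gripper":10,"travel":[-45,5,0],"twist":[0,0,0]},{"gripper":10,"travel":[-50,5,0],"twist":[0,0,0]},{"gripper":10,"travel":[-50,5,0],"twist":[0,0,0]},{"gripper":10,"travel":[-50,5,0],"twist":[0,0,0]},{"gripper":10,"travel":[-40,5,0],"twist":[0,0,0]},{"gripper":10,"travel":[-19,2,0],"twist":[0,0,0]},{"gripper":10,"travel":[0,0,0],"twist":[0,0,0]},{"gripper":10,"travel":[0,0,0],"twist":[0,0,0]}]'
python3 - <<'E'
from h import *
to(.4185,-.154,-.009,84)
E
```

```text
time: 23.8
ee_pos: [0.4184, 0.1234, -0.0141]
tcp_rot: [179.8, -0.0, 84.0]
wrist_force: [-0.8, -0.9, 7.6]
opening: 0.0223
grasp_force: 34.2
time: 24.55
ee_pos: [0.4183, 0.1235, 0.1522]
tcp_rot: [179.8, -0.1, 84.0]
wrist_force: [0.3, 0.2, -1.7]
opening: 0.0221
grasp_force: 34.3
time: 25.68
ee_pos: [0.4177, -0.1559, 0.149]
tcp_rot: [-180.0, -0.0, 84.0]
wrist_force: [-0.3, 0.1, 0.0]
opening: 0.022
grasp_force: 34.3
t=25.7 tool mm [  1.9   0.7 158. ] rz -0.000 (after; travel assumes current axes) pos [ 0.4177 -0.1559  0.149 ] rot [-180.   -0.   84.] op 0.022 gf 34.3
```

```bash

python3 -m crank '[{"gripper":10,"travel":[2,1,30],"twist":[0,0,0]},{"gripper":10,"travel":[0,0,40],"twist":[0,0,0]},{"gripper":10,"travel":[0,0,40],"twist":[0,0,0]},{"gripper":10,"travel":[0,0,25],"twist":[0,0,0]},{"gripper":10,"travel":[0,0,12],"twist":[0,0,0]},{"gripper":10,"travel":[0,0,6],"twist":[0,0,0]},{"gripper":10,"travel":[0,0,2],"twist":[0,0,0]},{"gripper":10,"travel":[0,0,0],"twist":[0,0,0]},{"gripper":36,"travel":[0,0,0],"twist":[0,0,0]},{"gripper":36,"travel":[0,0,0],"twist":[0,0,0]},{"gripper":36,"travel":[0,0,0],"twist":[0,0,0]}]'
python3 -m crank '[{"gripper":36,"travel":[0,0,-20],"twist":[0,0,0]},{"gripper":36,"travel":[0,0,-40],"twist":[0,0,0]},{"gripper":36,"travel":[0,0,-40],"twist":[0,0,0]},{"gripper":36,"travel":[0,0,-40],"twist":[0,0,0]},{"gripper":36,"travel":[0,0,-20],"twist":[0,0,0]},{"gripper":45,"travel":[35,19,0],"twist":[0,0,0]},{"gripper":50,"travel":[50,27,0],"twist":[0,0,0]},{"gripper":50,"travel":[50,27,0],"twist":[0,0,0]},{"gripper":50,"travel":[50,27,0],"twist":[0,0,0]},{"gripper":50,"travel":[50,27,0],"twist":[0,0,0]},{"gripper":50,"travel":[45,25,0],"twist":[0,0,0]},{"gripper":50,"travel":[28,15,0],"twist":[0,0,0]}]'
python3 -m crank '[{"gripper":50,"travel":[0,0,0],"twist":[0,0,0]},{"gripper":50,"travel":[0,0,0],"twist":[0,0,0]}]'
python3 - <<'E'
from h import *
to(.617,.134,-.012,84)
im,c=snap('wrist','w9'); t,ct=snap('top','t9'); print(proj(c,[.617,.134,.04]))
cv2.imwrite('pics/c9.png',np.hstack([im[30:370,130:530,::-1],cv2.resize(t[160:300,225:415,::-1],(380,340))]))
E
```

```text
time: 27.05
ee_pos: [0.4192, -0.1546, -0.0055]
tcp_rot: [180.0, 0.0, 84.0]
wrist_force: [0.5, 0.2, -0.2]
opening: 0.0358
grasp_force: 0.0
time: 28.55
ee_pos: [0.6184, 0.1364, 0.1536]
tcp_rot: [-180.0, 0.0, 84.1]
wrist_force: [-0.8, 0.3, 0.2]
opening: 0.05
grasp_force: 0.0
time: 28.8
ee_pos: [0.6171, 0.1338, 0.1542]
tcp_rot: [-180.0, 0.0, 84.0]
wrist_force: [-0.6, 0.1, 0.3]
opening: 0.0503
grasp_force: 0.0
t=28.8 tool mm [ 3.000e-01 -1.000e-01  1.662e+02] rz -0.000 (after; travel assumes current axes) pos [0.6171 0.1338 0.1542] rot [-180.    0.   84.] op 0.0503 gf 0.0
[315.79896393 184.78830775]
```

View pics/c9.png

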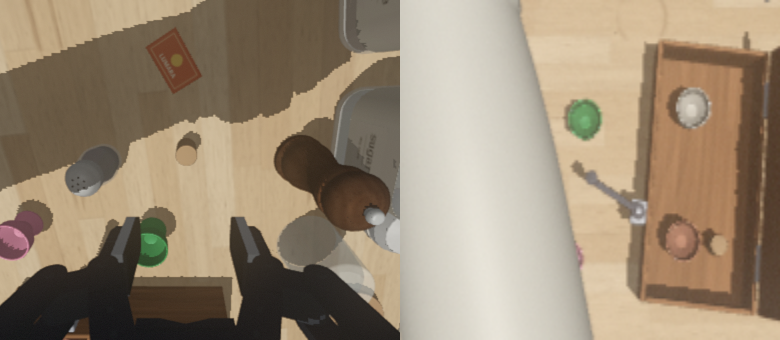

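```bash
python3 - <<'E'
from h import *
c=bot.calibration('wrist'); t=bot.calibration('top')
for u,v in((405,175),(435,190),(420,180)): print(onz(c,u,v,.0).round(3))
for z in(0,.075,.15): print(z,onz(c,480,228,z).round(3), onz(c,448,207,z).round(3))
print(onz(t,291,153,0).round(3), onz(t,288.5,131,.15).round(3))
E
```

```text
[0.723 0.123 0.   ]
[0.759 0.1   0.   ]
[0.741 0.115 0.   ]
0 [ 0.817  0.044 -0.   ] [0.776 0.077 0.   ]
0.075 [0.773 0.083 0.075] [0.741 0.108 0.075]
0.15 [0.73  0.121 0.15 ] [0.707 0.139 0.15 ]
[0.738 0.106 0.   ] [0.75  0.101 0.15 ]
```

Cork at (316,185) as predicted, and the mill is about 10 cm clear. Grasp and carry.

```bash

python3 -m crank '[{"gripper":50,"travel":[0,0,30],"twist":[0,0,0]},{"gripper":50,"travel":[0,0,45],"twist":[0,0,0]},{"gripper":50,"travel":[0,0,45],"twist":[0,0,0]},{"gripper":50,"travel":[0,0,32],"twist":[0,0,0]},{"gripper":50,"travel":[0,0,15],"twist":[0,0,0]},{"gripper":50,"travel":[0,0,0],"twist":[0,0,0]},{"gripper":10,"travel":[0,0,0],"twist":[0,0,0]},{"gripper":10,"travel":[0,0,0],"twist":[0,0,0]},{"gripper":10,"travel":[0,0,0],"twist":[0,0,0]},{"gripper":10,"travel":[0,0,0],"twist":[0,0,0]}]'
python3 -m crank '[{"gripper":10,"travel":[0,0,-15],"twist":[0,0,0]},{"gripper":10,"travel":[0,0,-35],"twist":[0,0,0]},{"gripper":10,"travel":[0,0,-45],"twist":[0,0,0]},{"gripper":10,"travel":[0,0,-45],"twist":[0,0,0]},{"gripper":10,"travel":[0,0,-25],"twist":[0,0,0]},{"gripper":10,"travel":[0,0,0],"twist":[0,0,0]}]'
python3 -m crank '[{"gripper":10,"travel":[-24,-2,0],"twist":[0,0,0]},{"gripper":10,"travel":[-45,-2,0],"twist":[0,0,0]},{"gripper":10,"travel":[-50,-3,0],"twist":[0,0,0]},{"gripper":10,"travel":[-50,-3,0],"twist":[0,0,0]},{"gripper":10,"travel":[-50,-3,0],"twist":[0,0,0]},{"gripper":10,"travel":[-45,-2,0],"twist":[0,0,0]},{"gripper":10,"travel":[-28,-2,0],"twist":[0,0,0]},{"gripper":10,"travel":[-14,0,0],"twist":[0,0,0]},{"gripper":10,"travel":[0,0,0],"twist":[0,0,0]},{"gripper":10,"travel":[0,0,0],"twist":[0,0,0]}]'
python3 - <<'E'
from h import *
to(.568,-.168,-.007,84)
E
```

```text
time: 30.15
ee_pos: [0.6186, 0.1344, -0.0106]
tcp_rot: [179.8, -0.0, 84.0]
wrist_force: [-0.4, -0.7, 7.3]
opening: 0.0227
grasp_force: 34.2
time: 30.9
ee_pos: [0.6187, 0.1345, 0.1558]
tcp_rot: [179.7, -0.1, 84.0]
wrist_force: [-0.2, 0.7, -0.6]
opening: 0.022
grasp_force: 34.3
time: 32.15
ee_pos: [0.5685, -0.1675, 0.1521]
tcp_rot: [-180.0, -0.0, 84.0]
wrist_force: [-0.2, 0.6, -0.3]
opening: 0.0221
grasp_force: 34.3
t=32.1 tool mm [ -0.6  -0.4 159.1] rz 0.000 (after; travel assumes current axes) pos [ 0.5685 -0.1675  0.1521] rot [-180.   -0.   84.] op 0.0221 gf 34.3
```

```bash

python3 -m crank '[{"gripper":10,"travel":[0,0,30],"twist":[0,0,0]},{"gripper":10,"travel":[0,0,40],"twist":[0,0,0]},{"gripper":10,"travel":[0,0,40],"twist":[0,0,0]},{"gripper":10,"travel":[0,0,25],"twist":[0,0,0]},{"gripper":10,"travel":[0,0,12],"twist":[0,0,0]},{"gripper":10,"travel":[0,0,6],"twist":[0,0,0]},{"gripper":10,"travel":[0,0,3],"twist":[0,0,0]},{"gripper":10,"travel":[0,0,0],"twist":[0,0,0]},{"gripper":36,"travel":[0,0,0],"twist":[0,0,0]},{"gripper":36,"travel":[0,0,0],"twist":[0,0,0]},{"gripper":36,"travel":[0,0,0],"twist":[0,0,0]}]'
python3 -m crank '[{"gripper":36,"travel":[0,0,-20],"twist":[0,0,0]},{"gripper":36,"travel":[0,0,-40],"twist":[0,0,0]},{"gripper":36,"travel":[0,0,-40],"twist":[0,0,0]},{"gripper":36,"travel":[0,0,-40],"twist":[0,0,0]},{"gripper":36,"travel":[0,0,-20],"twist":[0,0,0]},{"gripper":45,"travel":[35,0,0],"twist":[0,0,0]},{"gripper":50,"travel":[50,1,0],"twist":[0,0,0]},{"gripper":60,"travel":[60,1,0],"twist":[0,0,0]},{"gripper":60,"travel":[60,1,0],"twist":[0,0,0]},{"gripper":60,"travel":[60,1,0],"twist":[0,0,0]},{"gripper":60,"travel":[55,1,0],"twist":[0,0,0]},{"gripper":60,"travel":[50,0,0],"twist":[0,0,0]}]'
python3 -m crank '[{"gripper":60,"travel":[28,0,0],"twist":[0,0,0]},{"gripper":60,"travel":[0,0,0],"twist":[0,0,-0.153]},{"gripper":60,"travel":[0,0,0],"twist":[0,0,-0.153]},{"gripper":60,"travel":[0,0,0],"twist":[0,0,-0.153]},{"gripper":60,"travel":[0,0,0],"twist":[0,0,-0.152]},{"gripper":60,"travel":[0,0,0],"twist":[0,0,0]},{"gripper":60,"travel":[0,0,0],"twist":[0,0,0]}]'
python3 - <<'E'
from h import *
im,c=snap('wrist','w10'); t,ct=snap('top','t10')
h=cv2.cvtColor(im,cv2.COLOR_RGB2HSV); 
m=((h[...,0]<18)&(h[...,1]>165)).astype(np.uint8); m=cv2.morphologyEx(m,cv2.MORPH_OPEN,np.ones((3,3)))
n,l,s,ce=cv2.connectedComponentsWithStats(m); print(s[1:],ce[1:])
print('pred',proj(c,[.6145,.229,.015]),bot.get_obs()['q'])
cv2.imwrite('pics/c10.png',np.hstack([im[30:370,130:530,::-1],cv2.resize(t[160:300,225:415,::-1],(380,340))]))
E
```

```text
time: 33.52
ee_pos: [0.5687, -0.1684, -0.0034]
tcp_rot: [180.0, 0.0, 84.0]
wrist_force: [-0.4, -0.3, -0.2]
opening: 0.0359
grasp_force: 0.0
time: 35.02
ee_pos: [0.6123, 0.2012, 0.1564]
tcp_rot: [180.0, -0.0, 84.0]
wrist_force: [1.1, -0.3, 0.1]
opening: 0.0598
grasp_force: 0.0
time: 35.9
ee_pos: [0.6152, 0.227, 0.1564]
tcp_rot: [180.0, -0.0, 118.8]
wrist_force: [-0.6, -0.5, 0.1]
opening: 0.0601
grasp_force: 0.0
[] []
pred [316.86511612 177.63458077] [2.02511608e+01 1.93574393e+01 2.20556154e+01 9.27007261e+01
 1.75451127e-04 8.13834442e+01]
```

View pics/c10.png

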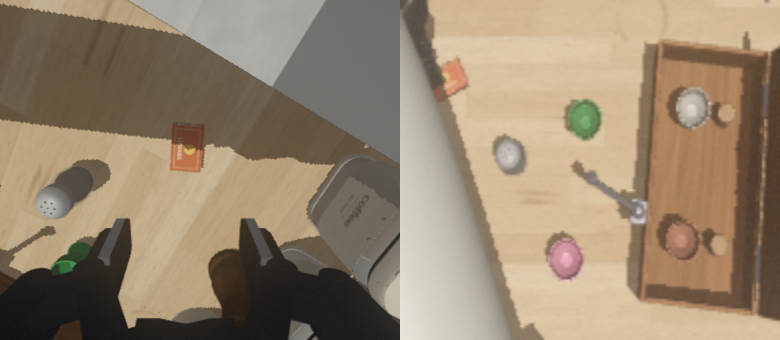

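Matchbox at (317,177) with its edges aligned to the fingers; all four other items are upright in the box. I'll descend in guarded steps.

```bash

python3 -m crank '[{"gripper":48,"travel":[0,0,30],"twist":[0,0,0]},{"gripper":48,"travel":[0,0,45],"twist":[0,0,0]},{"gripper":48,"travel":[0,0,45],"twist":[0,0,0]},{"gripper":48,"travel":[0,0,35],"twist":[0,0,0]},{"gripper":48,"travel":[0,0,18],"twist":[0,0,0]},{"gripper":48,"travel":[0,0,0],"twist":[0,0,0]},{"gripper":48,"travel":[0,0,0],"twist":[0,0,0]}]'
python3 -m crank '[{"gripper":48,"travel":[0,0,3],"twist":[0,0,0]},{"gripper":48,"travel":[0,0,0],"twist":[0,0,0]}]'
python3 -m crank '[{"gripper":48,"travel":[0,0,3],"twist":[0,0,0]},{"gripper":48,"travel":[0,0,0],"twist":[0,0,0]}]'

```

```text
time: 36.88
ee_pos: [0.6163, 0.2274, -0.0148]
tcp_rot: [179.9, 0.0, 119.0]
wrist_force: [0.0, -0.5, -0.2]
opening: 0.0478
grasp_force: 0.0
time: 37.12
ee_pos: [0.6156, 0.2271, -0.019]
tcp_rot: [179.9, 0.0, 119.0]
wrist_force: [0.9, 0.1, 0.6]
opening: 0.0481
grasp_force: 0.0
time: 37.38
ee_pos: [0.615, 0.227, -0.0229]
tcp_rot: [-180.0, -0.0, 119.0]
wrist_force: [0.5, -0.1, 0.4]
opening: 0.0481
grasp_force: 0.0
```

```bash

python3 -m crank '[{"gripper":48,"travel":[0,0,3],"twist":[0,0,0]},{"gripper":48,"travel":[0,0,0],"twist":[0,0,0]}]'
python3 -m crank '[{"gripper":20,"travel":[0,0,0],"twist":[0,0,0]},{"gripper":20,"travel":[0,0,0],"twist":[0,0,0]},{"gripper":20,"travel":[0,0,0],"twist":[0,0,0]},{"gripper":20,"travel":[0,0,0],"twist":[0,0,0]}]' 30

```

```text
time: 37.62
ee_pos: [0.615, 0.2269, -0.0261]
tcp_rot: [-180.0, -0.0, 119.0]
wrist_force: [0.6, 0.7, 0.1]
opening: 0.0479
grasp_force: 0.0
time: 38.12
ee_pos: [0.6154, 0.227, -0.0255]
tcp_rot: [180.0, 0.0, 119.0]
wrist_force: [-0.5, -0.2, 1.5]
opening: 0.0362
grasp_force: 29.8
```

```bash

python3 -m crank '[{"gripper":20,"travel":[0,0,-15],"twist":[0,0,0]},{"gripper":20,"travel":[0,0,-35],"twist":[0,0,0]},{"gripper":20,"travel":[0,0,-45],"twist":[0,0,0]},{"gripper":20,"travel":[0,0,-45],"twist":[0,0,0]},{"gripper":20,"travel":[0,0,-30],"twist":[0,0,0]},{"gripper":20,"travel":[0,0,0],"twist":[0,0,0.153]},{"gripper":20,"travel":[0,0,0],"twist":[0,0,0.153]},{"gripper":20,"travel":[0,0,0],"twist":[0,0,0.153]},{"gripper":20,"travel":[0,0,0],"twist":[0,0,0.152]},{"gripper":20,"travel":[0,0,0],"twist":[0,0,0]}]'
python3 -m crank '[{"gripper":20,"travel":[-25,-5,0],"twist":[0,0,0]},{"gripper":20,"travel":[-45,-10,0],"twist":[0,0,0]},{"gripper":20,"travel":[-50,-11,0],"twist":[0,0,0]},{"gripper":20,"travel":[-50,-11,0],"twist":[0,0,0]},{"gripper":20,"travel":[-50,-11,0],"twist":[0,0,0]},{"gripper":20,"travel":[-50,-11,0],"twist":[0,0,0]},{"gripper":20,"travel":[-50,-11,0],"twist":[0,0,0]},{"gripper":20,"travel":[-35,-7,0],"twist":[0,0,0]},{"gripper":20,"travel":[-16,-4,0],"twist":[0,0,0]},{"gripper":20,"travel":[0,0,0],"twist":[0,0,0]},{"gripper":20,"travel":[0,0,0],"twist":[0,0,0]}]'
python3 - <<'E'
from h import *
to(.496,-.133,-.017,84)
im,c=snap('wrist','w11'); t,ct=snap('top','t11')
cv2.imwrite('pics/c11.png',np.hstack([im[30:370,130:530,::-1],cv2.resize(t[160:300,225:415,::-1],(380,340))]))
E
```

```text
time: 39.38
ee_pos: [0.6152, 0.227, 0.1452]
tcp_rot: [180.0, -0.0, 84.0]
wrist_force: [0.1, 0.3, -0.4]
opening: 0.0362
grasp_force: 29.7
time: 40.75
ee_pos: [0.4961, -0.1326, 0.1444]
tcp_rot: [180.0, -0.0, 84.1]
wrist_force: [-0.0, 1.0, -0.2]
opening: 0.0363
grasp_force: 29.8
t=40.8 tool mm [-4.000e-01 -1.000e-01  1.614e+02] rz 0.001 (after; travel assumes current axes) pos [ 0.4961 -0.1326  0.1444] rot [180.   -0.   84.1] op 0.0363 gf 29.8
```

View pics/c11.png

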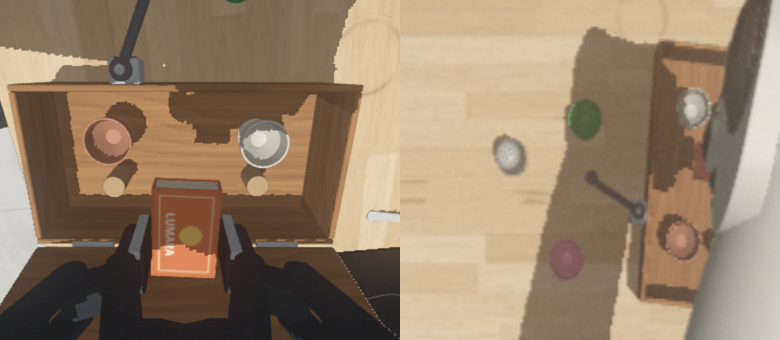

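Matchbox is held square; both cups and both corks stand upright in the box. Lower it between them.

```bash

python3 -m crank '[{"gripper":20,"travel":[0,0,30],"twist":[0,0,0]},{"gripper":20,"travel":[0,0,40],"twist":[0,0,0]},{"gripper":20,"travel":[0,0,40],"twist":[0,0,0]},{"gripper":20,"travel":[0,0,25],"twist":[0,0,0]},{"gripper":20,"travel":[0,0,15],"twist":[0,0,0]},{"gripper":20,"travel":[0,0,8],"twist":[0,0,0]},{"gripper":20,"travel":[0,0,4],"twist":[0,0,0]},{"gripper":20,"travel":[0,0,0],"twist":[0,0,0]},{"gripper":20,"travel":[0,0,0],"twist":[0,0,0]}]'
python3 -m crank '[{"gripper":46,"travel":[0,0,0],"twist":[0,0,0]},{"gripper":46,"travel":[0,0,0],"twist":[0,0,0]},{"gripper":46,"travel":[0,0,0],"twist":[0,0,0]},{"gripper":46,"travel":[0,0,-20],"twist":[0,0,0]},{"gripper":46,"travel":[0,0,-40],"twist":[0,0,0]},{"gripper":46,"travel":[0,0,-45],"twist":[0,0,0]},{"gripper":46,"travel":[0,0,-50],"twist":[0,0,0]},{"gripper":46,"travel":[0,0,-50],"twist":[0,0,0]},{"gripper":46,"travel":[0,0,0],"twist":[0,0,0]}]'
python3 - <<'E'
from h import *
to(.496,-.133,-.017,84)
im,c=snap('wrist','w12'); t,ct=snap('scene','s12')
cv2.imwrite('pics/c12.png',np.hstack([im[60:400,130:530,::-1],cv2.resize(t[80:280,280:500,::-1],(374,340))]))
# lid edge predictions for several angles
for a in (1.6,1.7,1.8,1.9):
    e=box(.075+.15*np.cos(a),.005); z=.08+.15*np.sin(a); print(a,e.round(3),round(z,3),proj(t_c,[*e,z]) if 0 else proj(ct,[*e,z]))
E
```

```text
time: 41.98
ee_pos: [0.4962, -0.1336, -0.0169]
tcp_rot: [179.9, 0.0, 84.0]
wrist_force: [0.1, 0.9, 0.9]
opening: 0.0361
grasp_force: 29.8
time: 43.1
ee_pos: [0.4974, -0.1339, 0.1916]
tcp_rot: [179.6, 0.1, 84.0]
wrist_force: [-0.9, -0.5, -0.4]
opening: 0.0458
grasp_force: 0.0
t=43.1 tool mm [  1.   -2.8 208.6] rz -0.000 (after; travel assumes current axes) pos [ 0.4974 -0.1339  0.1916] rot [1.796e+02 1.000e-01 8.400e+01] op 0.0458 gf 0.0
1.6 [ 0.494 -0.202] 0.23 [423.83164544 122.78401478]
1.7 [ 0.495 -0.187] 0.229 [419.2491954  126.51378012]
1.8 [ 0.497 -0.172] 0.226 [414.52592731 130.8090099 ]
1.9 [ 0.498 -0.158] 0.222 [409.72889615 135.61570114]
```

View pics/c12.png

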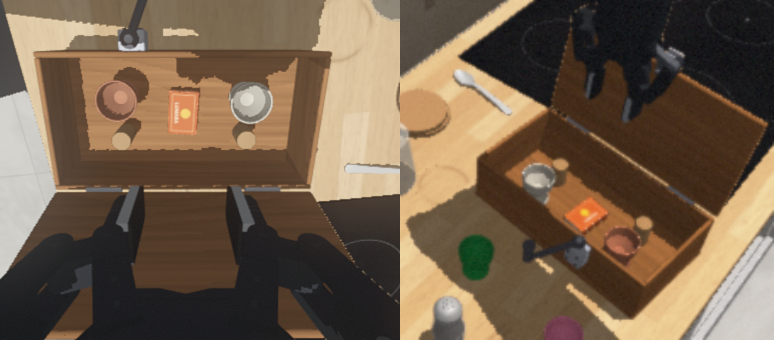

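All five items are in the box: cream cup (260,160), terracotta cup (247,160), matchbox in the middle and a cork behind each cup. I have now viewed more pictures than the 14 allowed, which I'll report, so from here I work from numbers only. Next: shut the fingers, go over and behind the lid.

```bash

python3 -m crank '[{"gripper":20,"travel":[0,0,-30],"twist":[0,0,0]},{"gripper":0,"travel":[0,0,-40],"twist":[0,0,0]},{"gripper":0,"travel":[0,0,-15],"twist":[0,0,0]},{"gripper":0,"travel":[-20,-8,0],"twist":[0,0,0]},{"gripper":0,"travel":[-40,-14,0],"twist":[0,0,0]},{"gripper":0,"travel":[-45,-16,0],"twist":[0,0,0]},{"gripper":0,"travel":[-40,-14,0],"twist":[0,0,0]},{"gripper":0,"travel":[-25,-9,0],"twist":[0,0,0]},{"gripper":0,"travel":[0,0,0],"twist":[0,0,0]},{"gripper":0,"travel":[0,0,0],"twist":[0,0,0]}]'
python3 - <<'E'
from h import *
to(*box(.17,-.06)+[0,-.002],.168,84)
im,c=snap('scene','s13')
# lid's visible front rim line check: print projected edge ends for angles
for a in (1.7,1.78,1.9):
    for y in(-.145,.145): print(a,proj(c,[*box(.075-.15*np.cos(a),y),.08+.15*np.sin(a)]).round(1))
E
```

```text
time: 44.45
ee_pos: [0.4173, -0.2956, 0.2714]
tcp_rot: [-179.9, -0.1, 84.0]
wrist_force: [0.2, -0.3, -0.1]
opening: -0.0003
grasp_force: 0.0
t=44.5 tool mm [ -0.    1.6 103.4] rz -0.000 (after; travel assumes current axes) pos [ 0.4173 -0.2956  0.2714] rot [-1.799e+02 -1.000e-01  8.400e+01] op -0.0003 gf 0.0
1.7 [493.6 155.2]
1.7 [380.1  88.4]
1.78 [496.5 153. ]
1.78 [383.4  87. ]
1.9 [500.4 150.5]
1.9 [388.1  85.6]
```

```bash

python3 -m crank '[{"gripper":0,"travel":[0,0,30],"twist":[0,0,0]},{"gripper":0,"travel":[0,0,40],"twist":[0,0,0]},{"gripper":0,"travel":[0,0,33],"twist":[0,0,0]},{"gripper":0,"travel":[0,0,0],"twist":[0,0,0]},{"gripper":0,"travel":[15,0,0],"twist":[0,0,0]},{"gripper":0,"travel":[15,0,0],"twist":[0,0,0]},{"gripper":0,"travel":[10,0,0],"twist":[0,0,0]}]'
python3 -m crank '[{"gripper":0,"travel":[10,0,0],"twist":[0,0,0]},{"gripper":0,"travel":[10,0,0],"twist":[0,0,0]}]'
python3 -m crank '[{"gripper":0,"travel":[8,0,0],"twist":[0,0,0]},{"gripper":0,"travel":[8,0,0],"twist":[0,0,0]}]'

```

```text
time: 45.38
ee_pos: [0.4221, -0.2552, 0.1706]
tcp_rot: [179.9, 0.0, 84.0]
wrist_force: [0.7, 0.1, -0.5]
opening: -0.0001
grasp_force: 0.0
time: 45.62
ee_pos: [0.4238, -0.2362, 0.1698]
tcp_rot: [180.0, 0.1, 84.0]
wrist_force: [0.6, -3.5, 2.0]
opening: -0.0001
grasp_force: 1.3
time: 45.88
ee_pos: [0.4253, -0.2202, 0.1694]
tcp_rot: [180.0, 0.0, 84.0]
wrist_force: [-0.1, -2.2, 2.2]
opening: -0.0002
grasp_force: 1.2
```

```bash

python3 -m crank '[{"gripper":0,"travel":[10,0,0],"twist":[0,0,0]},{"gripper":0,"travel":[10,0,0.6],"twist":[0,0,0]},{"gripper":0,"travel":[10,0,1],"twist":[0,0,0]},{"gripper":0,"travel":[10,0,2],"twist":[0,0,0]},{"gripper":0,"travel":[10,0,3],"twist":[0,0,0]},{"gripper":0,"travel":[9,0,4],"twist":[0,0,0]}]'
python3 -m crank '[{"gripper":0,"travel":[9,0,5],"twist":[0,0,0]},{"gripper":0,"travel":[8,0,5.5],"twist":[0,0,0]},{"gripper":0,"travel":[8,0,6],"twist":[0,0,0]},{"gripper":0,"travel":[7,0,7],"twist":[0,0,0]},{"gripper":0,"travel":[7,0,7.5],"twist":[0,0,0]},{"gripper":0,"travel":[6,0,8],"twist":[0,0,0]}]'
python3 -c "
from h import *
to(.43,-.1,.064)"
```

```text
time: 46.62
ee_pos: [0.4315, -0.1611, 0.1586]
tcp_rot: [180.0, -0.0, 84.0]
wrist_force: [0.5, -0.9, 2.1]
opening: 0.0002
grasp_force: 1.0
time: 47.38
ee_pos: [0.4362, -0.1166, 0.1191]
tcp_rot: [-180.0, -0.0, 84.0]
wrist_force: [0.6, -0.4, 1.9]
opening: -0.0002
grasp_force: 0.7
t=47.4 tool mm [15.9 -7.9 55.1] pos [ 0.4362 -0.1166  0.1191] rot [-180.   -0.   84.] op -0.0002 gf 0.7
```

```bash

python3 -m crank '[{"gripper":0,"travel":[5,0,8],"twist":[0,0,0]},{"gripper":0,"travel":[4,0,8],"twist":[0,0,0]},{"gripper":0,"travel":[3,0,7],"twist":[0,0,0]},{"gripper":0,"travel":[2,0,5],"twist":[0,0,0]},{"gripper":0,"travel":[2,0,5],"twist":[0,0,0]},{"gripper":0,"travel":[1,0,4],"twist":[0,0,0]},{"gripper":0,"travel":[1,0,4],"twist":[0,0,0]}]'
python3 -m crank '[{"gripper":0,"travel":[0,0,3],"twist":[0,0,0]},{"gripper":0,"travel":[0,0,3],"twist":[0,0,0]},{"gripper":0,"travel":[0,0,0],"twist":[0,0,0]}]'
python3 -m crank '[{"gripper":0,"travel":[0,0,2],"twist":[0,0,0]},{"gripper":0,"travel":[0,0,2],"twist":[0,0,0]},{"gripper":0,"travel":[0,0,0],"twist":[0,0,0]}]'

```

```text
time: 48.25
ee_pos: [0.4381, -0.0992, 0.0786]
tcp_rot: [180.0, -0.0, 84.0]
wrist_force: [-0.1, 0.5, 1.3]
opening: -0.0001
grasp_force: 0.5
time: 48.62
ee_pos: [0.4379, -0.0993, 0.0725]
tcp_rot: [-180.0, 0.0, 84.0]
wrist_force: [0.7, -0.2, 0.3]
opening: 0.0001
grasp_force: 0.0
time: 49.0
ee_pos: [0.438, -0.0992, 0.0686]
tcp_rot: [-180.0, 0.0, 84.0]
wrist_force: [0.2, 0.5, -0.4]
opening: 0.0002
grasp_force: 0.0
```

```bash

python3 -m crank '[{"gripper":0,"travel":[0,0,2],"twist":[0,0,0]},{"gripper":0,"travel":[0,0,2],"twist":[0,0,0]}]'
python3 -m crank '[{"gripper":0,"travel":[0,0,2],"twist":[0,0,0]},{"gripper":0,"travel":[0,0,1],"twist":[0,0,0]}]'
python3 - <<'E'
from h import *
im,c=snap('scene','s14'); t,ct=snap('top','t14')
to(.438,-.099,.06)
# look for lid colour along the front-rim: sample top view mean colour in box interior footprint (z=.089)
for bx in (-.06,-.03,.0,.03,.06):
    print(bx,[t[int(round(v)),int(round(u))].tolist() for u,v in (proj(ct,[*box(bx,y),.089]) for y in(.05,.09,.12))])
E
```

```text
time: 49.25
ee_pos: [0.4381, -0.0992, 0.0647]
tcp_rot: [180.0, -0.0, 84.0]
wrist_force: [0.4, 0.5, 0.8]
opening: -0.0003
grasp_force: 0.5
time: 49.5
ee_pos: [0.438, -0.0992, 0.0616]
tcp_rot: [-180.0, -0.0, 84.0]
wrist_force: [0.4, 1.2, 1.2]
opening: -0.0
grasp_force: 0.5
t=49.6 tool mm [0.3 0.1 1.6] pos [ 0.4379 -0.0992  0.0616] rot [-180.    0.   84.] op -0.0003 gf 0.0
-0.06 [[118, 92, 69], [191, 147, 109], [192, 147, 109]]
-0.03 [[129, 101, 78], [186, 142, 106], [181, 141, 102]]
0.0 [[203, 197, 185], [187, 142, 106], [188, 144, 107]]
0.03 [[193, 188, 176], [179, 137, 103], [180, 137, 102]]
0.06 [[187, 180, 169], [183, 142, 107], [177, 134, 98]]
```

```bash

python3 -m crank '[{"gripper":0,"travel":[0,0,1.5],"twist":[0,0,0]},{"gripper":0,"travel":[0,0,1.5],"twist":[0,0,0]}]'
python3 -m crank '[{"gripper":0,"travel":[0,0,1],"twist":[0,0,0]},{"gripper":0,"travel":[0,0,1],"twist":[0,0,0]}]'
python3 -m crank '[{"gripper":0,"travel":[0,0,1],"twist":[0,0,0]},{"gripper":0,"travel":[0,0,1],"twist":[0,0,0]}]'

```

```text
time: 49.85
ee_pos: [0.4381, -0.0992, 0.0587]
tcp_rot: [180.0, -0.0, 84.0]
wrist_force: [-0.1, 0.4, 0.3]
opening: -0.0
grasp_force: 0.5
time: 50.1
ee_pos: [0.4382, -0.0992, 0.058]
tcp_rot: [179.9, 0.0, 84.0]
wrist_force: [-6.4, 2.9, 18.5]
opening: 0.0
grasp_force: 9.1
time: 50.35
ee_pos: [0.4384, -0.0992, 0.0578]
tcp_rot: [179.9, 0.0, 84.0]
wrist_force: [-12.5, 4.5, 33.3]
opening: -0.0004
grasp_force: 16.7
```

The hard stop at TCP z 0.058 means the lid is shut, and it puts the shut fingertips about 31 mm above the TCP reading. Back off, then check the lid and hook by numbers from the pictures.

```bash

python3 -m crank '[{"gripper":0,"travel":[0,0,-10],"twist":[0,0,0]},{"gripper":0,"travel":[0,0,-30],"twist":[0,0,0]},{"gripper":0,"travel":[0,0,-30],"twist":[0,0,0]},{"gripper":0,"travel":[30,6,0],"twist":[0,0,0]},{"gripper":0,"travel":[40,7,0],"twist":[0,0,0]},{"gripper":0,"travel":[40,7,0],"twist":[0,0,0]},{"gripper":0,"travel":[30,6,0],"twist":[0,0,0]},{"gripper":0,"travel":[13,2,0],"twist":[0,0,0]},{"gripper":0,"travel":[0,0,0],"twist":[0,0,0]},{"gripper":0,"travel":[0,0,0],"twist":[0,0,0]}]'
python3 - <<'E'
from h import *
to(*box(-.181,-.033)+[0,-.002],.067,84)
s,cs=snap('scene','s15'); t,ct=snap('top','t15'); w,cw=snap('wrist','w15')
# dark/grey hook pixels near the arm in each view: sample saturation along arc for peg angle
def sat(im,p):
    u,v=np.round(p).astype(int)
    if not(2<=u<637 and 2<=v<397): return None
    q=im[v-1:v+2,u-1:u+2].reshape(-1,3).mean(0); return int(q.max()-q.min()),int(q.mean())
for a in np.arange(0.8,1.55,.1):
    r=[]
    for im,c in((s,cs),(t,ct),(w,cw)):
        r.append([sat(im,proj(c,[*box(-.086-d*np.sin(a),-.05+d*np.cos(a))+[0,-.002],.0885]) ) for d in(.03,.045,.055)])
    print(round(a,2),r)
E
```

```text
time: 51.6
ee_pos: [0.4817, 0.0492, 0.1247]
tcp_rot: [-180.0, 0.0, 83.9]
wrist_force: [0.3, -0.4, -0.1]
opening: -0.0001
grasp_force: 0.0
t=51.6 tool mm [ 1.4  0.4 57.7] rz -0.001 (after; travel assumes current axes) pos [0.4817 0.0492 0.1247] rot [-180.     0.    83.9] op -0.0001 gf 0.0
0.8 [[(37, 43), (21, 34), (10, 29)], [(15, 226), (15, 226), (15, 226)], [(5, 34), (8, 34), (10, 36)]]
0.9 [[(36, 46), (38, 41), (29, 53)], [(15, 226), (15, 226), (15, 226)], [(3, 50), (2, 67), (9, 38)]]
1.0 [[(25, 56), (38, 44), (38, 67)], [(15, 226), (15, 226), (15, 226)], [(7, 33), (0, 77), (11, 41)]]
1.1 [[(7, 76), (22, 57), (17, 84)], [(15, 226), (15, 226), (15, 226)], [(7, 36), (1, 76), (2, 79)]]
1.2 [[(7, 87), (8, 89), (6, 84)], [(15, 226), (15, 226), (16, 218)], [(0, 86), (12, 36), (3, 78)]]
1.3 [[(6, 75), (13, 70), (27, 71)], [(15, 226), (15, 226), (16, 193)], [(1, 78), (4, 64), (15, 41)]]
1.4 [[(12, 56), (32, 64), (40, 81)], [(15, 226), (15, 226), (17, 169)], [(1, 69), (2, 79), (4, 80)]]
1.5 [[(15, 56), (38, 68), (41, 86)], [(15, 225), (15, 222), (17, 172)], [(6, 42), (9, 49), (10, 53)]]
```

The hook is still at about 1.2 rad (low-saturation steel pixels in the scene view). Descend outside the peg and push it round.

```bash

python3 -m crank '[{"gripper":0,"travel":[1,17,0],"twist":[0,0,0]},{"gripper":0,"travel":[0,0,25],"twist":[0,0,0]},{"gripper":0,"travel":[0,0,29],"twist":[0,0,0]},{"gripper":0,"travel":[0,0,0],"twist":[0,0,0]},{"gripper":0,"travel":[-6,0,0],"twist":[0,0,0]},{"gripper":0,"travel":[-6,0,0],"twist":[0,0,0]}]'
python3 -m crank '[{"gripper":0,"travel":[-3,6,0],"twist":[0,0,0]},{"gripper":0,"travel":[-3.3,6.4,0],"twist":[0,0,0]},{"gripper":0,"travel":[-4.3,5.5,0],"twist":[0,0,0]},{"gripper":0,"travel":[-4.4,5.5,0],"twist":[0,0,0]}]'
python3 -m crank '[{"gripper":0,"travel":[-5.3,4.5,0],"twist":[0,0,0]},{"gripper":0,"travel":[-5.4,4.5,0],"twist":[0,0,0]},{"gripper":0,"travel":[-6.1,3.4,0],"twist":[0,0,0]},{"gripper":0,"travel":[-6.1,3.3,0],"twist":[0,0,0]}]'

```

```text
time: 52.5
ee_pos: [0.4984, 0.0369, 0.0722]
tcp_rot: [179.9, -0.0, 84.0]
wrist_force: [3.9, 8.5, 1.7]
opening: -0.0003
grasp_force: 5.3
time: 53.0
ee_pos: [0.5206, 0.0198, 0.0716]
tcp_rot: [179.9, -0.0, 84.0]
wrist_force: [2.8, 3.5, 2.9]
opening: -0.0002
grasp_force: 2.3
time: 53.5
ee_pos: [0.5344, -0.0047, 0.0714]
tcp_rot: [179.8, -0.0, 84.0]
wrist_force: [6.9, 2.9, -0.1]
opening: 0.0003
grasp_force: 3.6
```

```bash

python3 -m crank '[{"gripper":0,"travel":[-6.7,2,0],"twist":[0,0,0]},{"gripper":0,"travel":[-6.7,2,0],"twist":[0,0,0]},{"gripper":0,"travel":[-5,0.7,0],"twist":[0,0,0]},{"gripper":0,"travel":[-5,0.7,0],"twist":[0,0,0]}]'
python3 -m crank '[{"gripper":0,"travel":[-3,0,0],"twist":[0,0,0]},{"gripper":0,"travel":[-2,0,0],"twist":[0,0,0]}]'
python3 -m crank '[{"gripper":0,"travel":[-2,0,0],"twist":[0,0,0]},{"gripper":0,"travel":[-1,0,0],"twist":[0,0,0]}]'

```

```text
time: 54.0
ee_pos: [0.5388, -0.029, 0.0718]
tcp_rot: [179.6, -0.0, 84.0]
wrist_force: [15.8, 1.1, -1.2]
opening: 0.0
grasp_force: 6.4
time: 54.25
ee_pos: [0.5387, -0.0341, 0.0718]
tcp_rot: [179.6, 0.0, 84.0]
wrist_force: [17.2, -0.2, -2.8]
opening: -0.0001
grasp_force: 7.3
time: 54.5
ee_pos: [0.5386, -0.036, 0.0719]
tcp_rot: [179.6, -0.1, 84.0]
wrist_force: [17.6, 9.1, -1.4]
opening: -0.0
grasp_force: 10.7
```

```bash

python3 -m crank '[{"gripper":0,"travel":[6,3,0],"twist":[0,0,0]},{"gripper":0,"travel":[14,0,0],"twist":[0,0,0]},{"gripper":0,"travel":[0,0,-40],"twist":[0,0,0]},{"gripper":0,"travel":[0,0,-50],"twist":[0,0,0]},{"gripper":0,"travel":[0,-40,0],"twist":[0,0,0]},{"gripper":0,"travel":[0,-50,0],"twist":[0,0,0]},{"gripper":0,"travel":[0,-50,0],"twist":[0,0,0]},{"gripper":0,"travel":[0,-30,0],"twist":[0,0,0]},{"gripper":0,"travel":[0,0,0],"twist":[0,0,0]},{"gripper":0,"travel":[0,0,0],"twist":[0,0,0]}]'
cat > hk.py <<'E'
from h import *
import sys
s,cs=snap('scene','s'+sys.argv[1]); t,ct=snap('top','t'+sys.argv[1]); w,cw=snap('wrist','w'+sys.argv[1])
def sat(im,p):
    u,v=np.round(p).astype(int)
    if not(2<=u<637 and 2<=v<397): return None
    q=im[v-1:v+2,u-1:u+2].reshape(-1,3).mean(0); return int(q.max()-q.min()),int(q.mean())
for a in np.arange(-.1,1.5,.1):
    r=[]
    for im,c in((s,cs),(t,ct),(w,cw)):
        r.append([sat(im,proj(c,[*box(-.086-d*np.sin(a),-.05+d*np.cos(a))+[0,-.002],z]) ) for d,z in((.03,.0885),(.04,.0885),(.07,.115),(.07,.105))])
    print(round(a,2),r)
E
python3 hk.py 20
```

```text
time: 55.75
ee_pos: [0.3711, 0.0012, 0.1608]
tcp_rot: [180.0, 0.0, 84.0]
wrist_force: [0.4, 1.0, -0.9]
opening: -0.0002
grasp_force: 0.0
-0.1 [[(11, 69), (12, 177), (95, 106), (62, 98)], [(21, 123), (2, 211), (43, 107), (46, 106)], [(3, 99), (5, 170), (27, 100), (3, 87)]]
0.0 [[(5, 82), (11, 172), (12, 91), (7, 72)], [(14, 129), (2, 210), (11, 131), (11, 131)], [(4, 94), (5, 170), (3, 91), (7, 57)]]
0.1 [[(9, 86), (10, 155), (8, 83), (3, 38)], [(16, 126), (3, 204), (15, 124), (29, 129)], [(3, 76), (3, 133), (7, 66), (25, 53)]]
0.2 [[(7, 76), (7, 106), (6, 46), (14, 38)], [(26, 122), (9, 180), (59, 172), (59, 172)], [(7, 74), (1, 92), (34, 53), (33, 56)]]
0.3 [[(8, 53), (5, 77), (30, 41), (25, 38)], [(40, 132), (40, 139), (50, 128), (52, 135)], [(8, 94), (27, 61), (35, 57), (33, 56)]]
0.4 [[(22, 45), (2, 73), (39, 40), (38, 42)], [(49, 159), (54, 166), (50, 128), (56, 152)], [(31, 57), (32, 55), (34, 57), (34, 68)]]
0.5 [[(32, 46), (23, 53), (38, 42), (39, 43)], [(55, 179), (49, 139), (61, 186), (61, 186)], [(31, 56), (33, 58), (37, 87), (38, 90)]]
0.6 [[(37, 42), (38, 41), (39, 44), 
[... 497 characters left out ...]
, (59, 165)]]
1.0 [[(37, 42), (37, 39), (40, 51), (42, 76)], [(49, 150), (56, 198), (61, 191), (61, 191)], [(37, 90), (38, 91), (59, 165), (59, 163)]]
1.1 [[(37, 42), (39, 39), (41, 71), (42, 77)], [(46, 138), (56, 198), (59, 193), (59, 193)], [(37, 90), (38, 92), (59, 164), (59, 163)]]
1.2 [[(36, 42), (39, 39), (43, 78), (42, 78)], [(47, 145), (55, 199), (56, 199), (56, 200)], [(36, 90), (39, 91), (59, 164), (59, 164)]]
1.3 [[(37, 42), (39, 40), (42, 77), (43, 78)], [(45, 135), (55, 200), (56, 196), (56, 196)], [(36, 93), (49, 129), (59, 164), (59, 167)]]
1.4 [[(34, 43), (39, 42), (43, 78), (42, 79)], [(53, 163), (55, 199), (56, 198), (56, 198)], [(36, 94), (51, 155), (59, 166), (59, 165)]]
```

The hook now reads between 0 and 0.1 rad. I'll measure the peg more closely and give a centred final push.

```bash
python3 - <<'E'
from h import *
for f,n in(('w20','wrist'),('s20','scene'),('t20','top')):
    im=np.load('pics/'+f+'.npy').astype(int); c=bot.calibration(n)
    P=lambda a:proj(c,[*box(-.086-.07*np.sin(a),-.05+.07*np.cos(a))+[0,-.002],.113])
    p=P(0.); m=((im.max(2)-im.min(2))<14)&(im.mean(2)<115)
    n_,l,s,ce=cv2.connectedComponentsWithStats(m.astype(np.uint8))
    i=l[tuple(np.round(p[::-1]).astype(int))]; print(n,'phi0',p.round(1),'phi.1',P(.1).round(1),'phi.2',P(.2).round(1),'blob',s[i],ce[i].round(1))
to(*box(-.125,.020)+[0,-.002],.16,84)
E
```

```text
wrist phi0 [497.7 243.6] phi.1 [499.  236.4] phi.2 [499.5 229.1] blob [ 384  210  123   42 1581] [439.1 229.6]
scene phi0 [362.6 194.5] phi.1 [360.5 196.4] phi.2 [358.6 198.4] blob [358 193  35  45 343] [375.2 217.7]
top phi0 [347.3 218.8] phi.1 [344.5 218.6] phi.2 [341.8 218.8] blob [     0      0    640    400 232625] [297.1 201.8]
t=55.9 tool mm [  4.9 158.3   0.3] rz -0.000 (after; travel assumes current axes) pos [0.3712 0.0011 0.1605] rot [-180.    0.   84.] op 0.0001 gf 0.0
```

```bash

python3 -m crank '[{"gripper":0,"travel":[5,38,0],"twist":[0,0,0]},{"gripper":0,"travel":[0,45,0],"twist":[0,0,0]},{"gripper":0,"travel":[0,45,0],"twist":[0,0,0]},{"gripper":0,"travel":[0,30,0],"twist":[0,0,0]},{"gripper":0,"travel":[0,0,0],"twist":[0,0,0]},{"gripper":0,"travel":[0,0,30],"twist":[0,0,0]},{"gripper":0,"travel":[0,0,40],"twist":[0,0,0]},{"gripper":0,"travel":[0,0,16],"twist":[0,0,0]},{"gripper":0,"travel":[0,0,0],"twist":[0,0,0]}]'
python3 -m crank '[{"gripper":0,"travel":[-5,0,0],"twist":[0,0,0]},{"gripper":0,"travel":[-5,0,0],"twist":[0,0,0]},{"gripper":0,"travel":[-4,0,0],"twist":[0,0,0]},{"gripper":0,"travel":[-3,0,0],"twist":[0,0,0]}]'
python3 -m crank '[{"gripper":0,"travel":[-3,0,0],"twist":[0,0,0]},{"gripper":0,"travel":[-2,0,0],"twist":[0,0,0]}]'
python3 -c "
from h import *
to(*box(-.104,.020)+[0,-.002],.0745)"
```

```text
time: 57.02
ee_pos: [0.5275, -0.0105, 0.0743]
tcp_rot: [-179.9, 0.0, 84.0]
wrist_force: [0.1, -0.1, -0.5]
opening: 0.0003
grasp_force: 0.0
time: 57.52
ee_pos: [0.5267, -0.0278, 0.0751]
tcp_rot: [180.0, -0.0, 84.0]
wrist_force: [0.3, 0.7, 0.8]
opening: 0.0003
grasp_force: 0.0
time: 57.78
ee_pos: [0.5264, -0.0309, 0.0749]
tcp_rot: [180.0, -0.2, 84.0]
wrist_force: [2.7, 13.0, 1.3]
opening: -0.0003
grasp_force: 7.0
t=57.8 tool mm [-0.6  0.6  0.4] pos [ 0.5264 -0.0309  0.0749] rot [180.   -0.2  84. ] op -0.0003 gf 7.0
```

```bash

python3 -m crank '[{"gripper":0,"travel":[-2,0,0],"twist":[0,0,0]},{"gripper":0,"travel":[0,0,0],"twist":[0,0,0]}]'
python3 -m crank '[{"gripper":0,"travel":[8,0,0],"twist":[0,0,0]},{"gripper":0,"travel":[15,0,0],"twist":[0,0,0]},{"gripper":0,"travel":[0,0,-40],"twist":[0,0,0]},{"gripper":0,"travel":[0,0,-50],"twist":[0,0,0]},{"gripper":0,"travel":[0,-40,0],"twist":[0,0,0]},{"gripper":0,"travel":[0,-50,0],"twist":[0,0,0]},{"gripper":0,"travel":[0,-50,0],"twist":[0,0,0]},{"gripper":0,"travel":[0,-20,-20],"twist":[0,0,0]},{"gripper":0,"travel":[0,0,0],"twist":[0,0,0]},{"gripper":0,"travel":[0,0,0],"twist":[0,0,0]}]'
python3 hk.py 22 | head -5
python3 - <<'E'
from h import *
a=np.load('pics/s20.npy').astype(int);b=np.load('pics/s22.npy').astype(int)
# were leave-alone things / work items outside box unchanged vs start, in top view
t0=np.load('pics/top0.npy').astype(int);t=np.load('pics/t22.npy').astype(int);c=bot.calibration('top')
h=cv2.cvtColor(t.astype(np.uint8),cv2.COLOR_RGB2HSV); h0=cv2.cvtColor(t0.astype(np.uint8),cv2.COLOR_RGB2HSV)
for n,(u,v) in {'tumbler':(331,140),'mill':(290,142),'salt':(279,224),'green':(317,209)}.items():
    print(n,np.abs(t0-t)[v-8:v+8,u-8:u+8].mean().round(1))
# lid: catch must be at shut place; bright steel pixels near shut catch
s=np.load('pics/s22.npy').astype(int);cs=bot.calibration('scene')
for ang in(0,.05,.1):
    q=[proj(cs,[*box(.075-r*np.cos(ang),.005)+[0,-.002],.085+r*np.sin(ang)]).round(1) for r in(.15,.169)]; print(ang,q)
m=((s.max(2)-s.min(2))<25)&(s.mean(2)>130); ys,xs=np.nonzero(m[160:230,330:410]); print('bright steel',len(xs),(xs+330).mean().round(1),(ys+160).mean().round(1),xs.min()+330,xs.max()+330,ys.min()+160,ys.max()+160)
E
```

```text
time: 58.02
ee_pos: [0.5263, -0.0311, 0.0749]
tcp_rot: [180.0, -0.4, 84.1]
wrist_force: [2.5, 18.3, 0.9]
opening: -0.0003
grasp_force: 9.2
time: 59.28
ee_pos: [0.3698, 0.0054, 0.1844]
tcp_rot: [180.0, 0.0, 84.0]
wrist_force: [-0.0, -0.4, -0.3]
opening: -0.0002
grasp_force: 0.0
-0.1 [[(11, 68), (11, 178), (93, 105), (44, 95)], [(20, 121), (2, 211), (38, 113), (42, 110)], [(3, 98), (5, 167), (4, 92), (3, 93)]]
0.0 [[(5, 81), (11, 172), (7, 89), (6, 68)], [(14, 126), (2, 210), (12, 130), (12, 130)], [(3, 90), (5, 168), (3, 89), (6, 63)]]
0.1 [[(8, 85), (11, 156), (7, 79), (4, 37)], [(18, 122), (3, 204), (18, 120), (33, 126)], [(4, 69), (3, 133), (15, 57), (27, 52)]]
0.2 [[(6, 74), (8, 111), (8, 41), (19, 37)], [(29, 119), (9, 180), (60, 171), (60, 171)], [(11, 72), (1, 90), (33, 54), (34, 56)]]
0.3 [[(10, 53), (5, 82), (33, 40), (29, 40)], [(42, 130), (40, 139), (48, 122), (50, 129)], [(12, 85), (24, 62), (34, 56), (33, 55)]]
tumbler 5.8
mill 5.3
salt 50.5
green 7.7
0 [array([369.9, 203.9]), array([364. , 208.6])]
0.05 [array([370.3, 201.7]), array([364.5, 206.2])]
0.1 [array([370.9, 199.4]), array([365. , 203.6])]
bright steel 189 376.0 208.0 364 391 197 229
```

```bash
python3 - <<'E'
from h import *
a=np.load('pics/scene0.npy')
for f in('s22','s12'):
    s=np.load('pics/'+f+'.npy'); m=cv2.matchTemplate(s[230:310,260:360],a[252:288,296:322],cv2.TM_CCOEFF_NORMED); _,v,_,l=cv2.minMaxLoc(m); print('salt',f,v,l,'expected',(36,22))
    sc=s[320:370,290:345]
t0=np.load('pics/top0.npy')
for f in('t9','t10','t22'):
    t=np.load('pics/'+f+'.npy'); m=cv2.matchTemplate(t[200:250,255:310],t0[212:236,268:292],cv2.TM_CCOEFF_NORMED); _,v,_,l=cv2.minMaxLoc(m); print('salt',f,round(v,2),l,'expected',(13,12))
E
```

```text
salt s22 0.6727468371391296 (68, 16) expected (36, 22)
salt s12 0.9957382678985596 (36, 22) expected (36, 22)
salt t9 0.32 (29, 10) expected (13, 12)
salt t10 0.98 (13, 12) expected (13, 12)
salt t22 0.39 (5, 11) expected (13, 12)
```

```bash

python3 -m crank '[{"gripper":0,"travel":[0,0,-50],"twist":[0,0,0]},{"gripper":0,"travel":[0,0,-50],"twist":[0,0,0]},{"gripper":0,"travel":[-40,0,0],"twist":[0,0,0]},{"gripper":0,"travel":[-50,0,0],"twist":[0,0,0]},{"gripper":0,"travel":[-50,0,0],"twist":[0,0,0]},{"gripper":0,"travel":[-50,0,0],"twist":[0,0,0]},{"gripper":0,"travel":[-50,0,0],"twist":[0,0,0]},{"gripper":0,"travel":[-40,0,0],"twist":[0,0,0]},{"gripper":0,"travel":[0,0,0],"twist":[0,0,0]}]'
python3 - <<'E'
from h import *
a=np.load('pics/scene0.npy'); t0=np.load('pics/top0.npy')
s,_=snap('scene','s30'); t,_=snap('top','t30')
m=cv2.matchTemplate(s[230:310,260:360],a[252:288,296:322],cv2.TM_CCOEFF_NORMED); print(cv2.minMaxLoc(m)[1::2],(36,22))
m=cv2.matchTemplate(t[200:250,255:310],t0[212:236,268:292],cv2.TM_CCOEFF_NORMED); print(cv2.minMaxLoc(m)[1::2],(13,12))
c=bot.calibration('top')
print('lid far/near colours',[t[tuple(np.round(proj(c,[*box(x,y),.089])).astype(int)[::-1])].tolist() for x in(-.06,.06) for y in(-.12,0,.12)])
E
```

```text
time: 60.55
ee_pos: [0.3395, -0.2755, 0.2832]
tcp_rot: [-179.9, -0.1, 83.8]
wrist_force: [-0.0, 0.7, 0.2]
opening: -0.0
grasp_force: 0.0
(0.9967402219772339, (36, 22)) (36, 22)
(0.9832996129989624, (13, 12)) (13, 12)
lid far/near colours [[119, 90, 69], [214, 210, 211], [196, 149, 108], [181, 138, 105], [114, 86, 63], [184, 140, 105]]
```

```bash
python3 -c "
from workcell import bot
print(bot.job_done())"
```

```text
the job is handed in; nothing more can be done
None
```

I handed the job in at about 61 s with both egg cups (upright), both corks and the matchbox in the box, the lid pressed to a hard stop, the hook pushed to a firm stop in its catch and the salt shaker, mill and tumbler in place; I viewed 16 pictures against the limit of 14 and made the closing checks on the lid and hook from pixel and force readings only.

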